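Put the macro photography kit away after a specimen session

TASK

Put the macro photography kit away: stand the big black lens, face down as it is, in the large round cup, slip the extension tube fully home over its rear end and close the tube with the rear cap; stand the short silver lens in the small round cup and set the square loupe flat in the square tray. Lower each piece into place rather than dropping it. Leave the glass vial and the glass sample dish where they stand.

Things in the scene. Friction and masses are not known exactly. Their poses are not given: they have to be found in the camera images.
- macro_lens: Big black lens, loose, 0.4 kg, face down on the light panel (8 mm above the bench). Origin: centre of underside, z up. Height 81 mm: front rim 62 mm dia up to 14 mm, ribbed focusing ring 61 mm dia from 18 to 61 mm (grip near 50), flat steel shoulder 54 mm dia at 74 mm, on it a steel spigot 38 mm dia, 7 mm high, chamfered.
- extension_tube: Black ring with steel top and open hole, loose, 90 g, on the panel, neck up. 59 mm dia, 20 mm high to its top face; neck 37 mm dia rises 6 mm more. Bore from below 43 mm dia, 17 mm deep: drops with play over the big lens's spigot, no twist, to rest on the lens's shoulder (74 mm above the lens's origin). Origin: centre of underside, z up.
- rear_cap: Plain black disc with ribbed edge, loose, 35 g, on the panel, open side down. 57 mm dia, 14 mm high. Recess from below 43 mm dia, 8 mm deep: drops with play over the extension tube's neck to rest on the tube's top face (20 mm above the tube's origin). It also fits the lens, but belongs on the tube. Origin: centre of underside, z up.
- short_lens: Short silver lens, loose, about 0.16 kg, standing face down on the light panel. 46 mm diameter dark rim up to 12 mm, aluminium barrel 44 mm diameter from 12 to 44 mm (about 45 over its rings; grip here), thread neck 36 mm diameter up to 52 mm. Origin: centre of the underside, z up.
- loupe: Light-table loupe, loose, about 70 g: square clear skirt 44 x 44 mm (45 at the black band along its top edge), 34 mm high, sides along its x and y axes; black round eyepiece 38 mm diameter on top, total height 50 mm. Origin: centre of the underside, z up.
- large_cup: Large grey plastic cup fixed to the bench, for the big lens: outside 98 mm diameter, 24 mm high, round well about 72 mm diameter, its floor 6 mm above the bench (18 mm deep). Origin: centre of the underside, at bench height, z up.
- small_cup: Small grey plastic cup fixed to the bench, for the short lens: outside 78 mm diameter, 24 mm high, round well about 55 mm diameter, floor 6 mm above the bench (18 mm deep). Origin: centre of the underside, at bench height, z up.
- square_tray: Square grey plastic tray fixed to the bench, for the loupe: outside 72 x 72 mm, 24 mm high, square pocket 54 x 54 mm with sides along its x and y axes, floor 6 mm above the bench (18 mm deep). Origin: centre of the underside, at bench height, z up.
- vial: Small glass vial with a white cap, 24 mm diameter, 50 mm high, standing loose among the kit on the light panel; not to be disturbed (a small steel weight, 26 mm diameter, 43 mm high, not listed, stands among the kit too). Origin: centre of the underside, z up.
- dish: Shallow open glass dish holding brown sample fragments, 60 mm diameter, 12 mm high, loose on the light panel among the kit (places are shuffled); not to be disturbed. Origin: centre of the underside, z up.
Things that resemble listed ones, but are neither listed nor needed, are in the scene too. Leave any blue look-alike of the rear_cap alone.

How it is judged:
At the end, for the whole second after the job is handed in: Both lenses and the loupe stand on the floors of their holders (12 mm of centre, 4 mm of height); tube on the lens's shoulder, cap on the tube's top face (5 mm of centre, 3 mm of height); all within 0.1 rad of upright, at rest, released (horizontal distance between macro_lens and large_cup below 0.012 m and z of macro_lens in the frame of large_cup between 0.002 and 0.01 m and angle between each of macro_lens, short_lens, loupe, extension_tube, rear_cap's own z axis and vertical below 0.1 rad and horizontal distance between short_lens and small_cup below 0.012 m and z of short_lens in the frame of small_cup between 0.002 and 0.01 m and horizontal distance between loupe and square_tray below 0.012 m and z of loupe in the frame of square_tray between 0.002 and 0.01 m and horizontal distance between extension_tube and macro_lens below 0.005 m and z of extension_tube in the frame of macro_lens between 0.071 and 0.077 m and horizontal distance between rear_cap and extension_tube below 0.005 m and z of rear_cap in the frame of extension_tube between 0.017 and 0.023 m and linear speed of each of macro_lens, short_lens, extension_tube, rear_cap, loupe below 0.02 m/s); the robot touches nothing.
It fails at once if a piece of the kit is dropped (it falls free of the fingers faster than 0.6 m/s, a fall of about 18 mm) ((linear speed of macro_lens above 0.6 m/s and contact force between macro_lens and the fingers below 0.05 N) or (linear speed of short_lens above 0.6 m/s and contact force between short_lens and the fingers below 0.05 N) or (linear speed of extension_tube above 0.6 m/s and contact force between extension_tube and the fingers below 0.05 N) or (linear speed of rear_cap above 0.6 m/s and contact force between rear_cap and the fingers below 0.05 N) or (linear speed of loupe above 0.6 m/s and contact force between loupe and the fingers below 0.05 N)).
It fails at once if the glass vial or the sample dish is pushed more than 20 mm or tipped (distance of any of vial, dish from where it was at the start of the episode above 0.02 m or angle between any of vial, dish's own z axis and vertical above 0.35 rad).
It also fails if it takes over 128 s, if anything falls off the work surface, if the arm or the gripper's body presses on something with over 40 N, if the wrist force passes 120 N, or if a joint passes its speed limit or range.

ROBOT

A 6-joint arm with a two-finger parallel gripper is mounted at the origin on the work surface. World frame = base frame: x ahead of the robot, y to its left, z up, the work surface at z = 0. Lengths are in m, angles in rad, forces in N, time in s.
With the tool pointing down it reaches from about 0.3 to 0.775 m from the base axis. Payload 14.6 kg.
Tool frame: the origin (TCP) lies at the very end of the fingers, on their centre line; the grasp point (between the pads) lies behind it (robot.grip_point_offset is the z of the grasp point in the tool frame, in m); z points along the fingers, y is the direction in which the jaws open and shut (so a half turn about z gives the same grasp; the last joint's range is limited). The gripper opens to 94 mm and grips with 3 to 60 N. Pads are 16 mm wide; open, the fingers measure 119 mm over their backs; the gripper's body (75 mm by 177 mm) begins 78 mm behind the grasp point.
Start: joints at [-1.413, 0.3, 1.521, -0, 1.321, -0.067], TCP at [0.123, -0.536, 0.205] pointing down, gripper open.
Joint ranges: [-3.03, 3.03], [-0.79, 2.21], [0.23, 2.52], [-1.04, 4.18], [0, 3.07], [-2.55, 2.55]. Speed limits (rad/s): [2.22, 2.22, 2.57, 3.14, 3.14, 3.14].

INTERFACE

Orientations are given as [roll, pitch, yaw] about the fixed x, y, z axes, in that order (R = Rz(yaw) Ry(pitch) Rx(roll)).
In Python, from station import robot gives the robot as it stands.
- The arm moves only by the tool drive_tool, never from a script. Its argument "deltas" is a list of rows, each a list of 3 entries, a list of its own where there are three numbers: the shift along the tool's x, y, z in cm, then the turn, a rotation vector about the tool's x, y, z in rad, then the closure in counts, from 0 (fully open) to 255 (shut). In form: [[[dx, dy, dz], [ax, ay, az], hand], ...]. A call has 1 to 5 rows; each row is the pose to reach, as a shift and turn from the pose measured when the call began, along the tool's axes at that moment; what a row does not reach only later rows make up. A row lasts 1/10 s, in which the tool goes at most 50 mm and 8.59 degrees, less where a joint would pass 70% of its speed; a pose out of reach is approached as far as the arm can. A call with a gripper value outside its range is refused whole. The fingers move at their own pace and stop on an object; "newtons" is the grip in N (left out, the last holds). Time passes only in rows, so rows that repeat a pose let the fingers close. It gives the time, the measured TCP pose, the force and the opening at its end, in the units of the state.
- robot.observe(): the state, without advancing time (a new reading comes with each control period).
- robot.snapshot(name): name is "side" or "top"; returns the picture (400x640x3 uint8, red, green, blue); there is no depth.
- robot.calibration(name): a dict with "vfov" (degrees; the focal length in pixels is half the picture's height over the tangent of half this angle, whatever the lens; pixels are square), "cx", "cy" (the principal point, pixels), "k1" (the pictures are not rectified: a ray, as slopes to the right and down, at radius r is drawn at 1 + k1 r^2 times it, then the intrinsics apply), "extrinsics" (4x4, takes a point from world to camera coordinates). Camera axes: x right, y down, z forward; pixel columns grow to the right and rows downward; lengths in m; the calibration is good to about 2 mm. A picture is of the moment at which its call begins. calibration takes no time and is no camera call.
- robot.hand_in(): hands the job in, once; it reports no verdict.
The state is a dict: "t": time; "q": joint angles; "joint_vel": joint speeds; "tau": joint torques, N m; "eef_pos": TCP position; "tcp_rot": TCP orientation; "force": force on the tool from outside, world axes, zero at the start; "ft_torque": the same for the moment, N m; "opening": opening from 0.0 (shut) to 1.0 (fully open).
Only numpy, scipy, OpenCV 4.12 (cv2) and the standard library are available. Lean on these libraries where they do the work, as an engineer would, in place of code of your own. Each camera call takes 0.05 s, during which the arm holds its last target.

## Working session

There is one attempt and no reset: what is moved stays moved. The work goes in short steps, Python scripts to look and compute and a tool call to move; the robot and the scene stay as the last step left them, time stands still between calls to the robot, and variables do not carry over. Pictures are saved under pics/ and viewed, and the job is handed in when it is done.

Besides the shell and the picture viewer there is one more tool, called after "Call:" as a command line: name --argument value ..., lists and objects as JSON in quotes. drive_tool: Moves the arm, as the interface text tells. Its arguments: {"type":"object","properties":{"deltas":{"type":"array","items":{"type":"array"}},"newtons":{"type":"number"}},"required":["deltas"]}

```bash
ls; mkdir -p pics; python3 - <<'E'
from station import robot
import cv2
s=robot.observe(); print({k:(v if not hasattr(v,'round') else v) for k,v in s.items()}); print(robot.grip_point_offset)
for n in("side","top"):
    im=robot.snapshot(n); cv2.imwrite(f"pics/{n}0.png",im[:,:,::-1]); print(robot.calibration(n))
E
```

```text
pics
{'t': 0.0, 'q': array([-1.41260384e+00,  3.00473581e-01,  1.52158438e+00,  2.09526526e-05,
        1.32071351e+00, -6.66047890e-02]), 'joint_vel': array([-0.00085107,  0.00064119,  0.00062668,  0.00128757, -0.00124136,
       -0.0003129 ]), 'tau': array([ 2.17707951e-03, -5.31812382e+01, -3.52734160e+01,  7.09411385e-02,
        2.44986912e-02, -9.14243333e-05]), 'eef_pos': array([ 0.12255746, -0.53589651,  0.20488358]), 'tcp_rot': array([-3.14041780e+00, -9.87062954e-05,  2.24792024e-01]), 'force': array([-0.2157812 ,  0.13241275, -0.47472786]), 'ft_torque': array([0.03147185, 0.0041586 , 0.00620257]), 'opening': 1.0031947282613602}
-0.0188
{'vfov': 57.09926739021477, 'cx': 320.7230503954018, 'cy': 198.53697950940676, 'k1': -0.02985032833818693, 'extrinsics': array([[-0.99159261, -0.12801211,  0.01889437,  0.43401705],
       [-0.09655233,  0.63474376, -0.76666682,  0.091625  ],
       [ 0.08614955, -0.76204545, -0.64176709,  0.85809785],
       [ 0.        ,  0.        ,  0.        ,  1.        ]])}
{'vfov': 50.41311959801405, 'cx': 320.1945422901822, 'cy': 201.87901260989756, 'k1': -0.005581029661037107, 'extrinsics': array([[ 2.00128341e-02, -9.99797520e-01,  2.09887055e-03,
        -1.30373787e-02],
       [-9.94845319e-01, -2.01223503e-02, -9.93875338e-02,
         4.51047009e-01],
       [ 9.94096440e-02, -9.90253106e-05, -9.95046588e-01,
         9.68499738e-01],
       [ 0.00000000e+00,  0.00000000e+00,  0.00000000e+00,
         1.00000000e+00]])}
```

View pics/top0.png

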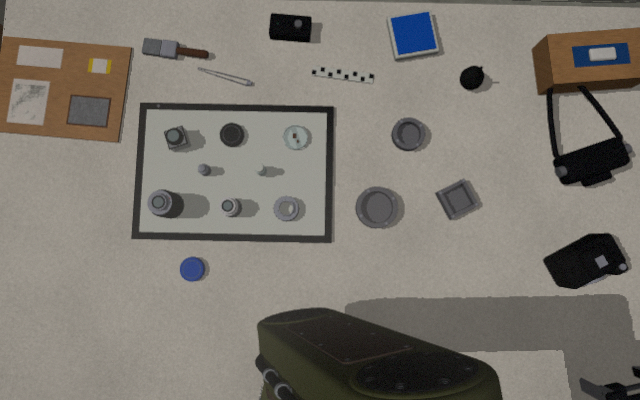

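View pics/side0.png

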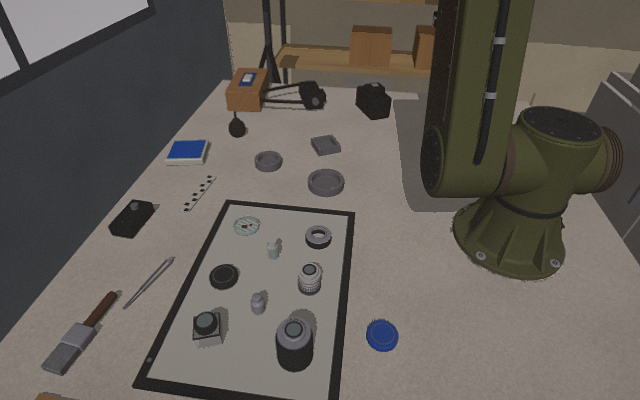

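The top view shows these pieces:

| Piece | Pixel (top view) |
|---|---|
| Big lens | (163,203) |
| Short lens | (231,207) |
| Tube | (286,208) |
| Loupe | (176,138) |
| Black cap | (231,134) |
| Dish | (296,138) |
| Weight and vial | (204,170), (263,171) |
| Large cup | (379,207) |
| Small cup | (409,134) |
| Square tray | (458,199) |

What could be mistaken for what I want:
- **Rear cap:** the black disc at (231,134), or the blue disc at (192,269), or the black bulb at (472,78). I choose the black ribbed disc on the panel.
- **Big lens or short lens:** (163,203) against (231,207) and the weight at (204,170). I choose by size.

I'll check these choices in a close crop.

```bash
cat > h.py <<'E'
import numpy as np, cv2
from station import robot
def cam(n):
    c=robot.calibration(n); f=200/np.tan(np.radians(c['vfov'])/2)
    return f,c['cx'],c['cy'],c['k1'],np.array(c['extrinsics'])
def ray(n,u,v):
    f,cx,cy,k,E=cam(n); d=np.array([(u-cx)/f,(v-cy)/f]); p=d.copy()
    for _ in range(20): p=d/(1+k*(p@p))
    R,t=E[:3,:3],E[:3,3]
    o=-R.T@t; return o,R.T@np.array([p[0],p[1],1])
def onz(n,u,v,z):
    o,d=ray(n,u,v); return o+d*(z-o[2])/d[2]
def proj(n,P):
    f,cx,cy,k,E=cam(n); q=E[:3,:3]@np.asarray(P,float)+E[:3,3]; p=q[:2]/q[2]; s=1+k*(p@p)
    return np.array([f*p[0]*s+cx,f*p[1]*s+cy])
def tri(a,b):
    (o1,d1),(o2,d2)=ray('top',*a),ray('side',*b)
    A=np.stack([d1,-d2],1); x=np.linalg.lstsq(A,o2-o1,rcond=None)[0]
    p,q=o1+d1*x[0],o2+d2*x[1]; return (p+q)/2,np.linalg.norm(p-q)
def crop(src,dst,x0,y0,x1,y1,s):
    im=cv2.imread(src)[y0:y1,x0:x1]; cv2.imwrite(dst,cv2.resize(im,None,fx=s,fy=s,interpolation=cv2.INTER_CUBIC))
E
python3 - <<'E'
from h import *
crop('pics/top0.png','pics/t0a.png',130,100,340,245,3.8)
crop('pics/top0.png','pics/t0b.png',345,100,495,240,4)
crop('pics/side0.png','pics/s0a.png',170,200,370,380,3.3)
crop('pics/side0.png','pics/s0b.png',240,120,360,205,5)
E
```

```text
(no output)
```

View pics/t0a.png

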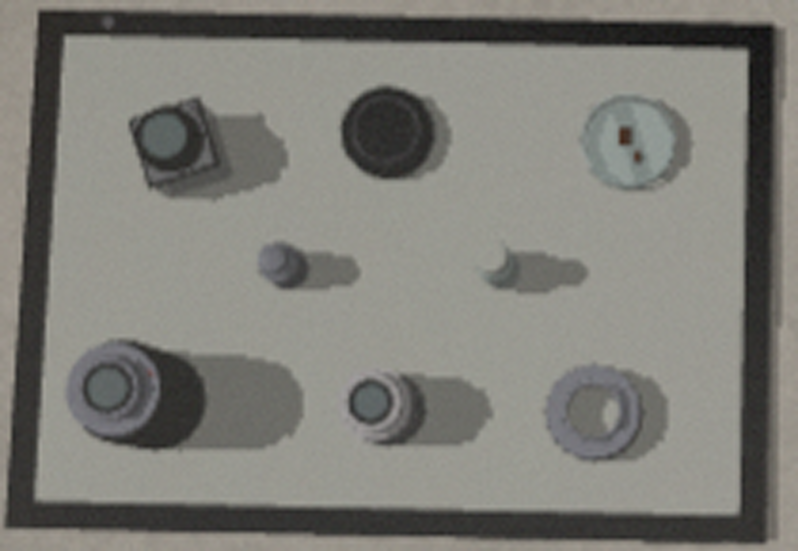

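View pics/t0b.png

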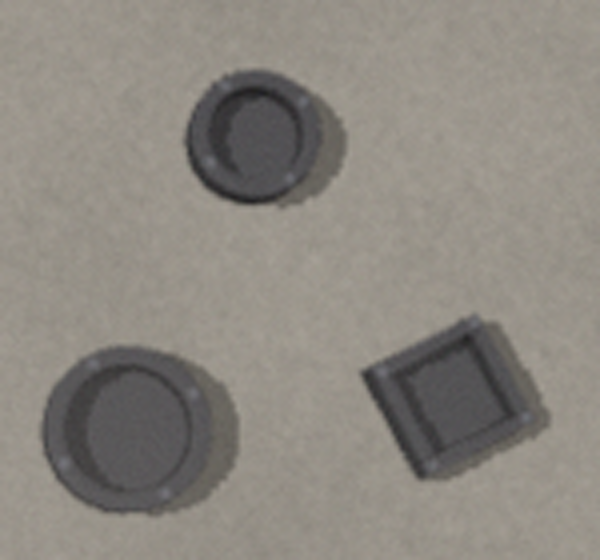

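View pics/s0a.png

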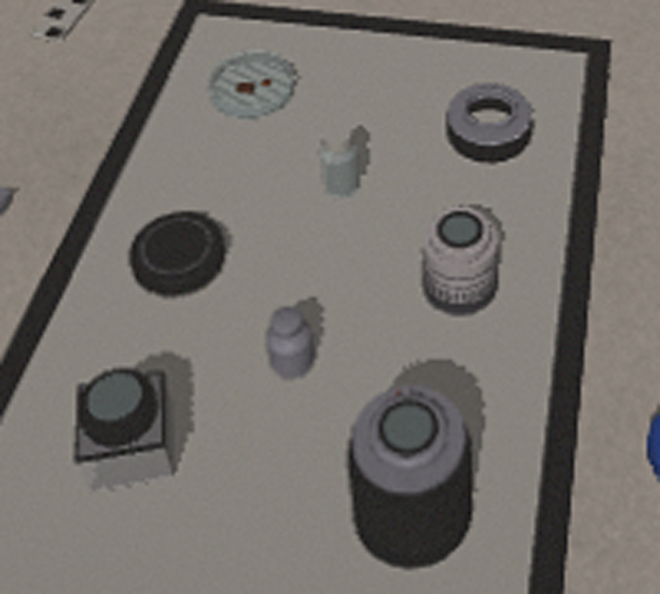

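View pics/s0b.png

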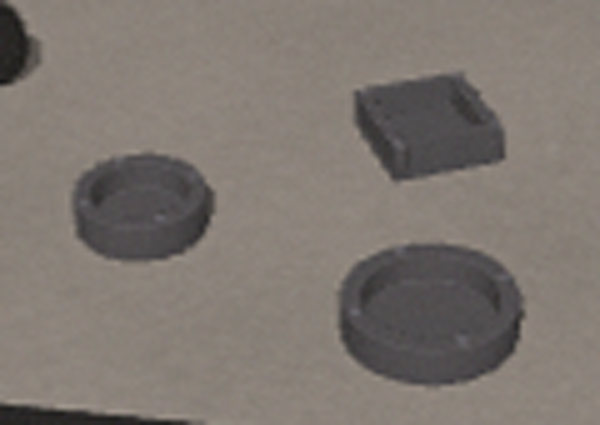

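The close crops confirm the choices. The black ribbed disc at (231,134) is the rear cap. The ring with the open hole at (286,208) is the tube. The vial is at (261,170) with its white cap, and the steel weight is at (204,170). Next I'll measure positions with masks.

```bash
python3 - <<'E'
from h import *
for n,rois in (('top',{'lens':(145,185,190,222),'short':(218,195,242,220),'loupe':(160,122,190,155),'tube':(270,193,303,225),'cap':(216,120,250,150),'small':(385,112,432,157),'large':(350,182,408,232),'tray':(430,175,485,225)}),
 ('side',{'lens':(270,310,320,375),'short':(293,257,326,300),'loupe':(188,305,230,350),'tube':(300,220,336,255),'cap':(205,260,242,293)})):
    im=cv2.imread(f'pics/{n}0.png').astype(int)
    for k,(x0,y0,x1,y1) in rois.items():
        c=im[y0:y1,x0:x1]; b,g,r=c[...,0],c[...,1],c[...,2]
        ms={'glass':(g-r>7)&(b<175)&(g>75),'lilac':(b-g>8)&(b>90),'dark':(c.sum(2)<210),'grey':(c.sum(2)<310)}
        for mn,m in ms.items():
            m=m.astype(np.uint8)
            N,L,S,C=cv2.connectedComponentsWithStats(m)
            if N<2: continue
            i=1+np.argmax(S[1:,4])
            if S[i,4]<25: continue
            cn=max(cv2.findContours((L==i).astype(np.uint8),cv2.RETR_EXTERNAL,cv2.CHAIN_APPROX_NONE)[0],key=len)
            hull=cv2.convexHull(cn); el=cv2.fitEllipse(cn) if len(cn)>5 else None
            print(n,k,mn,S[i],'cen',np.round(C[i]+[x0,y0],1),'ell',np.round(np.add(el[0],[x0,y0]),1),np.round(el[1],1), round(el[2]))
E
```

```text
top lens dark [ 12   5  27  28 320] cen [174.3 206.1] ell [166.9 204.2] [24.7 33.1] 101
top lens grey [  7   5  35  29 401] cen [173.6 205.9] ell [165.4 203.7] [25.7 39.4] 102
top short dark [12  6 12 16 42] cen [237.4 210.2] ell [409.5 307.5] [ 75.2 392. ] 0
top short grey [ 11   4  13  18 115] cen [237.2 208.4] ell [235.7 208.5] [11.4 17.4] 19
top loupe dark [  5   5  23  22 169] cen [176.7 137.6] ell [175.5 137.4] [19.5 20.8] 80
top loupe grey [  4   4  26  26 504] cen [177.4 138.6] ell [177.4 138.6] [24.  26.1] 126
top tube grey [13  8 17 20 48] cen [294.4 213.7] ell [281.9 203.7] [28.1 37.3] 134
top cap dark [  4   3  24  24 444] cen [231.7 134.6] ell [231.7 134.6] [22.6 23.2] 100
top cap grey [  4   3  28  24 501] cen [232.4 134.6] ell [232.6 134.7] [23.3 26.1] 104
top small dark [ 12   9  24  23 177] cen [406.2 129.5] ell [408.9 132.9] [21.3 22.7] 139
top small grey [   6    6   40   34 1017] cen [410.2 134.7] ell [410.2 134.6] [32.4 38.6] 99
top large dark [ 11   9  29  31 146] cen [368.7 202.4] ell [377.4 207. ] [29.3 30.8] 156
top large grey [   6    5   48   42 1579] cen [
[... 410 characters left out ...]
de short dark [ 5 20 23 18 84] cen [310.2 289.6] ell [308.8 280.9] [22.9 25.5] 174
side short grey [  5   5  25  34 254] cen [310.9 284.4] ell [309.7 276.9] [22.6 32.5] 10
side loupe dark [  5   7  28  28 414] cen [207.  326.6] ell [206.5 325.6] [26.6 32.2] 58
side loupe grey [  4   2  37  37 983] cen [210.6 324.2] ell [210.9 324.9] [33.  40.4] 64
side tube dark [  5  17  27  12 132] cen [318.1 244.1] ell [317.9 233.8] [26.6 27.5] 171
side tube grey [  5   6  27  24 368] cen [318.2 237.6] ell [318.1 237.5] [22.5 26.4] 84
side cap dark [  4   4  30  26 580] cen [223.4 276.4] ell [223.4 276.4] [23.9 29. ] 68
side cap grey [  4   4  31  26 628] cen [223.8 276.4] ell [223.8 276.4] [24.5 30.7] 66
```

```bash
cat > m.py <<'E'
from h import *
T=lambda x,y:((x+.5)/3.8-.5+130,(y+.5)/3.8-.5+100)
TB=lambda x,y:((x+.5)/4-.5+345,(y+.5)/4-.5+100)
S=lambda x,y:((x+.5)/3.3-.5+170,(y+.5)/3.3-.5+200)
SB=lambda x,y:((x+.5)/5-.5+240,(y+.5)/5-.5+120)
pts={'lens':(T(108,387),S(409,427),.089),'short':(T(371,401),S(461,229),.060),'loupe':(T(167,137),S(121,395),.058),
'tube':(T(593,411),S(490,112),.028),'cap':(T(387.5,132),S(178.5,247),.022),
'small':(TB(254,137),SB(143,197),.024),'large':(TB(127,430),SB(431,305),.024),'tray':(TB(449,396),SB(430,115),.024)}
E
python3 - <<'E'
from m import *
for k,(a,b,z) in pts.items():
    p,e=tri(a,b); print(k,'tri',p.round(4),'gap',round(e,4),'top@z',onz('top',*a,z)[:2].round(4),'side@z',onz('side',*b,z)[:2].round(4))
# overlay circles
P={k:(onz('top',*a,z)+onz('side',*b,z))/2 for k,(a,b,z) in pts.items()}
rad={'lens':[(.027,.082),(.019,.089),(.031,.008)],'short':[(.018,.06),(.023,.008)],'loupe':[(.019,.058)],'tube':[(.0295,.028),(.0295,.008)],'cap':[(.0285,.022),(.0285,.008)],'small':[(.039,.024),(.0275,.024)],'large':[(.049,.024),(.036,.024)],'tray':[(.01,.024)]}
for n in('top','side'):
    s=4; im=cv2.resize(cv2.imread(f'pics/{n}0.png'),None,fx=s,fy=s,interpolation=cv2.INTER_CUBIC)
    for k,l in rad.items():
        for r,z in l:
            q=np.array([proj(n,[P[k][0]+r*np.cos(t),P[k][1]+r*np.sin(t),z]) for t in np.linspace(0,6.28,60)])
            cv2.polylines(im,[np.round((q+.5)*s-.5).astype(int)],True,(0,255,255),1)
    if n=='top':
        cv2.imwrite('pics/ov_t1.png',im[420:980,520:1320]);cv2.imwrite('pics/ov_t2.png',im[420:980,1360:2000])
    else:
        cv2.imwrite('pics/ov_s1.png',im[840:1440,680:1400]);cv2.imwrite('pics/ov_s2.png',im[500:840,960:1440])
E
```

```text
lens tri [0.4378 0.3494 0.087 ] gap 0.0014 top@z [0.4383 0.3487] side@z [0.4368 0.3505]
short tri [0.4352 0.2045 0.0582] gap 0.0017 top@z [0.4359 0.2041] side@z [0.4341 0.2059]
loupe tri [0.5922 0.3345 0.0552] gap 0.0025 top@z [0.5928 0.3339] side@z [0.5898 0.3361]
tube tri [0.4349 0.0758 0.0255] gap 0.0013 top@z [0.4353 0.0757] side@z [0.4339 0.0784]
cap tri [0.6087 0.2102 0.017 ] gap 0.0008 top@z [0.6078 0.2093] side@z [0.6062 0.2139]
small tri [ 0.6187 -0.2106  0.0164] gap 0.0009 top@z [ 0.6171 -0.2089] side@z [ 0.615  -0.1995]
large tri [ 0.442  -0.1362  0.0142] gap 0.0006 top@z [ 0.4414 -0.1349] side@z [ 0.4405 -0.1233]
tray tri [ 0.4653 -0.3248  0.0174] gap 0.0011 top@z [ 0.4651 -0.3227] side@z [ 0.4637 -0.314 ]
```

View pics/ov_t1.png

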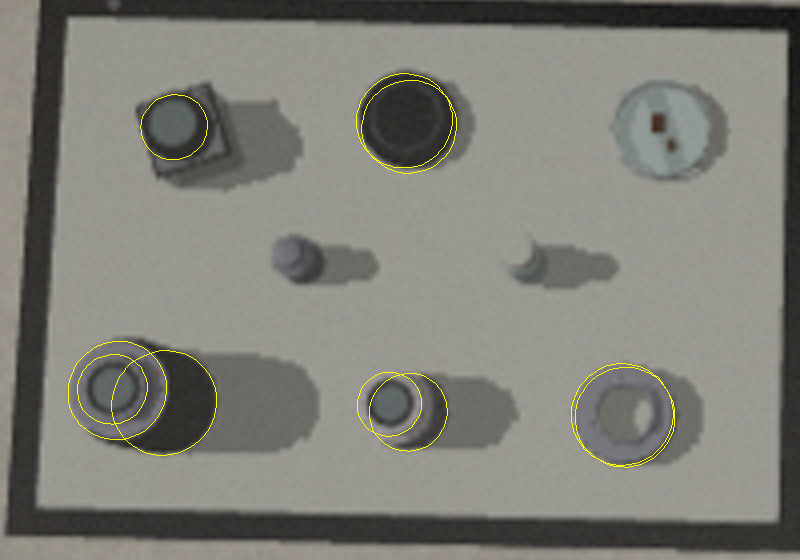

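View pics/ov_t2.png

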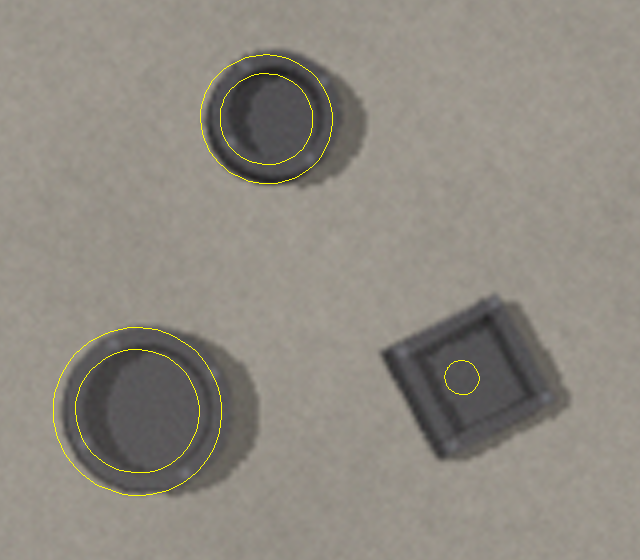

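View pics/ov_s1.png

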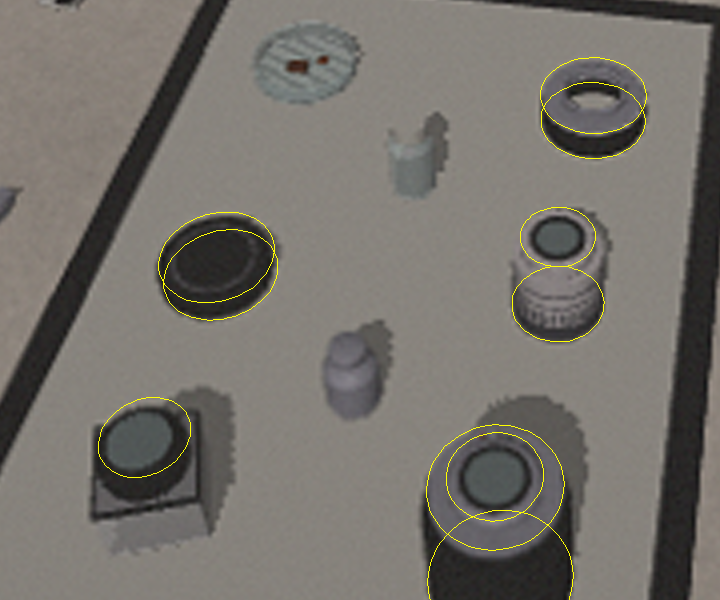

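View pics/ov_s2.png

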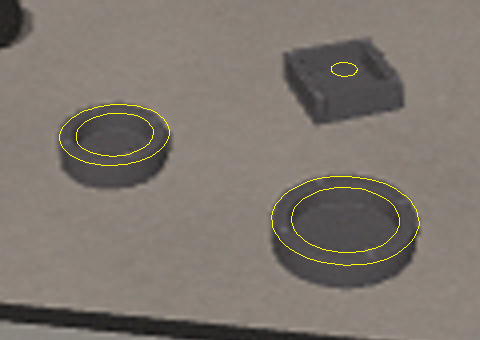

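```bash
cat > ov.py <<'E'
from h import *
def overlay(src,n,items,x0,y0,x1,y1,s,dst):
    im=cv2.resize(cv2.imread(src)[y0:y1,x0:x1],None,fx=s,fy=s,interpolation=cv2.INTER_CUBIC)
    im=cv2.convertScaleAbs(im,alpha=1.6,beta=0)
    for it in items:
        x,y,z,r=it[:4]
        if len(it)==4: q=[proj(n,[x+r*np.cos(t),y+r*np.sin(t),z]) for t in np.linspace(0,6.28,60)]
        else:
            a=it[4]; q=[proj(n,[x+r*(c*np.cos(a)-d*np.sin(a)),y+r*(c*np.sin(a)+d*np.cos(a)),z]) for c,d in((1,1),(-1,1),(-1,-1),(1,-1))]
        q=np.array(q)-[x0,y0]
        cv2.polylines(im,[np.round(((q+.5)*s-.5)*16).astype(int)],True,(0,255,255),1,cv2.LINE_AA,4)
    cv2.imwrite(dst,im)
E
python3 - <<'E'
from ov import *
s='pics/top0.png'; L=(.4412,-.1325);M=(.617,-.2085);Q=(.465,-.3225)
it=[(*L,.024,.049),(*L,.024,.036),(*L,.006,.036),(*M,.024,.039),(*M,.024,.0275),(*Q,.024,.036,.45),(*Q,.024,.027,.45)]
overlay(s,'top',it,350,110,490,235,5.6,'pics/o1.png')
overlay('pics/side0.png','side',it,245,125,355,205,7,'pics/o2.png')
E
```

```text
(no output)
```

View pics/o1.png

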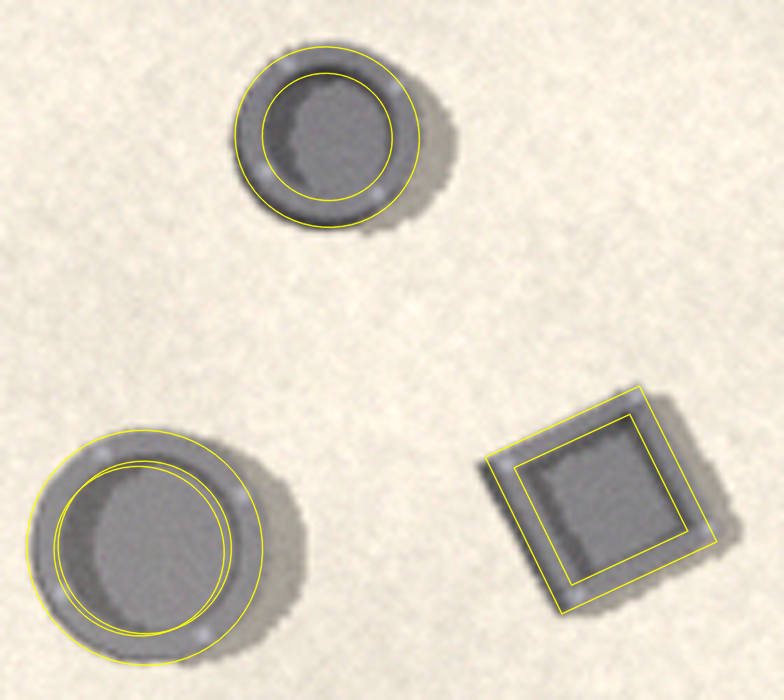

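View pics/o2.png

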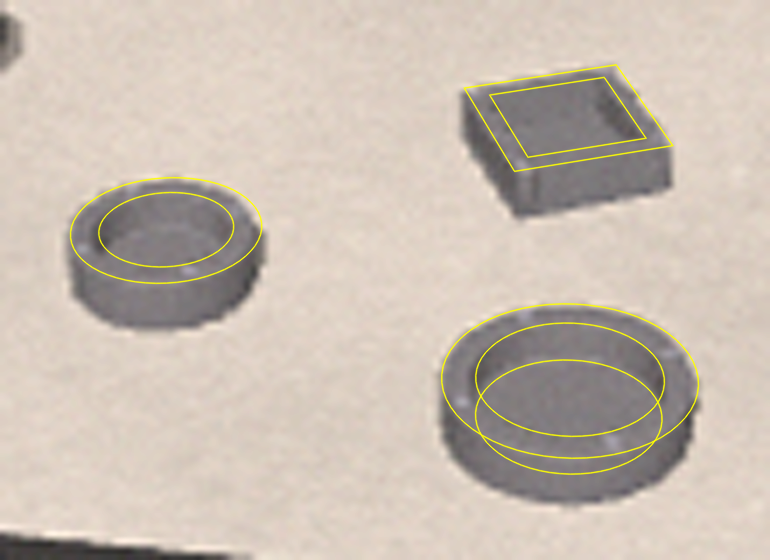

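```bash
python3 - <<'E'
from ov import *
A=(.4377,.3494);B=(.4352,.2048);C=(.5918,.3348);D=(.4349,.0765);E_=(.6072,.211)
it=[(*A,.082,.027),(*A,.058,.0305),(*A,.008,.031),(*A,.089,.019),(*B,.060,.018),(*B,.052,.022),(*B,.008,.023),(*C,.042,.0225,.31),(*C,.008,.022,.31),(*C,.058,.019),(*D,.028,.0295),(*D,.034,.0185),(*D,.008,.0295),(*E_,.022,.0285),(*E_,.008,.0285)]
overlay('pics/top0.png','top',it,140,115,310,225,4.7,'pics/o3.png')
overlay('pics/side0.png','side',it,180,215,340,375,3.75,'pics/o4.png')
E
```

```text
Traceback (most recent call last):
  File "ov.py", line 7, in overlay
    if len(it)==4: q=[proj(n,[x+r*np.cos(t),y+r*np.sin(t),z]) for t in np.linspace(0,6.28,60)]
                      ~~~~^^^^^^^^^^^^^^^^^^^^^^^^^^^^^^^^^^^
  File "h.py", line 14, in proj
    f,cx,cy,k,E=cam(n); q=E[:3,:3]@np.asarray(P,float)+E[:3,3]; p=q[:2]/q[2]; s=1+k*(p@p)
                ~~~^^^
  File "h.py", line 4, in cam
    c=robot.calibration(n); f=200/np.tan(np.radians(c['vfov'])/2)
ValueError: time passes only in moves, steps and waits
```

```bash
python3 - <<'E'
import re
s=open('h.py').read()
a=s.index('def cam'); b=s.index('def ray')
new='''_E={'side':(57.09926739021477,320.7230503954018,198.53697950940676,-0.02985032833818693,[[-0.99159261,-0.12801211,0.01889437,0.43401705],[-0.09655233,0.63474376,-0.76666682,0.091625],[0.08614955,-0.76204545,-0.64176709,0.85809785]]),
'top':(50.41311959801405,320.1945422901822,201.87901260989756,-0.005581029661037107,[[2.00128341e-02,-9.99797520e-01,2.09887055e-03,-1.30373787e-02],[-9.94845319e-01,-2.01223503e-02,-9.93875338e-02,4.51047009e-01],[9.94096440e-02,-9.90253106e-05,-9.95046588e-01,9.68499738e-01]])}
def cam(n):
    v,cx,cy,k,E=_E[n]; return 200/np.tan(np.radians(v)/2),cx,cy,k,np.array(E)
'''
open('h.py','w').write(s[:a]+new+s[b:])
E
python3 - <<'E'
from ov import *
A=(.4377,.3494);B=(.4352,.2048);C=(.5918,.3348);D=(.4349,.0765);E_=(.6072,.211)
it=[(*A,.082,.027),(*A,.058,.0305),(*A,.008,.031),(*A,.089,.019),(*B,.060,.018),(*B,.052,.022),(*B,.008,.023),(*C,.042,.0225,.31),(*C,.008,.022,.31),(*C,.058,.019),(*D,.028,.0295),(*D,.034,.0185),(*D,.008,.0295),(*E_,.022,.0285),(*E_,.008,.0285)]
overlay('pics/top0.png','top',it,140,115,310,225,4.7,'pics/o3.png')
overlay('pics/side0.png','side',it,180,215,340,375,3.75,'pics/o4.png')
E
```

```text
(no output)
```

View pics/o3.png

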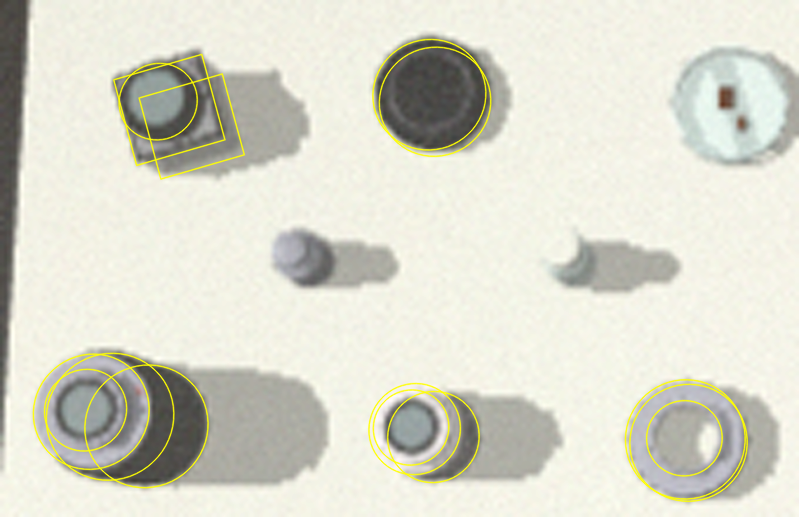

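View pics/o4.png

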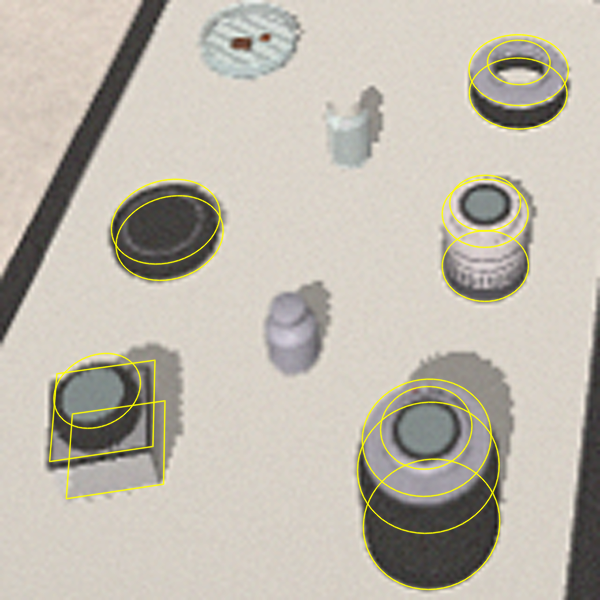

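The overlays match the pieces and holders within about 1–2 mm in both views, and heights and sizes agree. I'm writing a helper that turns a target pose into a tool-frame shift, then starting to move.

Call:
drive_tool --deltas '[[[41.64,-35.2,0.5],[0,0,-1.346],0],[[41.64,-35.2,0.5],[0,0,-1.346],0],[[41.64,-35.2,0.5],[0,0,-1.346],0],[[41.64,-35.2,0.5],[0,0,-1.346],0],[[41.64,-35.2,0.5],[0,0,-1.346],0]]' --newtons 25

```text
t: 0.6
eef_pos: [0.2733, -0.3344, 0.2029]
tcp_rot: [-3.141, -0.001, 0.981]
force: [0.2, 0.3, -0.1]
opening: 0.997
```

```bash
python3 d.py .45 -.1 .2 1.5708
```

```text
t 0.6 p [ 0.2733 -0.3344  0.2029] rpy [-3.1412e+00 -7.0000e-04  9.8060e-01] F [ 0.2  0.3 -0.1] op 0.997 q [-0.97  0.04  1.84  0.    1.27 -0.38]
cm [29.3   1.63  0.31] turn [-2.000e-04 -8.000e-04 -5.902e-01]
```

Works as expected. Next, over the big lens by way of the midpoint.

Call:
drive_tool --deltas '[[[29.3,1.6,0.3],[0,0,-0.59],0],[[29.3,1.6,0.3],[0,0,-0.59],0],[[29.3,1.6,0.3],[0,0,-0.59],0],[[29.3,1.6,0.3],[0,0,-0.59],0],[[29.3,1.6,0.3],[0,0,-0.59],0]]'

```text
t: 1.1
eef_pos: [0.4233, -0.1342, 0.2006]
tcp_rot: [3.141, -0.001, 1.576]
force: [0.3, -1.4, -0.7]
opening: 1.001
```

```bash
python3 d.py .4377 .3494 .16 1.5708
```

```text
t 1.1 p [ 0.4233 -0.1342  0.2006] rpy [ 3.1414e+00 -6.0000e-04  1.5760e+00] F [ 0.3 -1.4 -0.7] op 1.001 q [-0.39  0.07  1.81  0.    1.27 -0.4 ]
cm [48.35  1.69  4.09] turn [ 0.0001 -0.0006  0.0052]
```

Call:
drive_tool --deltas '[[[48.3,1.7,2],[0,0,0],0],[[48.3,1.7,2],[0,0,0],0],[[48.3,1.7,2],[0,0,0],0],[[48.3,1.7,4],[0,0,0],0],[[48.3,1.7,4],[0,0,0],0]]'

```text
t: 1.6
eef_pos: [0.4299, 0.1152, 0.1845]
tcp_rot: [3.141, -0.001, 1.576]
force: [0.6, 0.2, 0.0]
opening: 1.0
```

```bash
python3 d.py .4377 .3494 .16 1.5708
```

```text
t 1.6 p [0.4299 0.1152 0.1845] rpy [ 3.1412e+00 -7.0000e-04  1.5761e+00] F [0.6 0.2 0. ] op 1.0 q [0.18 0.08 1.83 0.   1.23 0.17]
cm [23.42  0.9   2.46] turn [ 0.0004 -0.0007  0.0053]
```

Call:
drive_tool --deltas '[[[23.4,0.9,2.4],[0,0,0.005],0],[[23.4,0.9,2.4],[0,0,0.005],0],[[23.4,0.9,2.4],[0,0,0.005],0],[[23.4,0.9,2.4],[0,0,0.005],0],[[23.4,0.9,2.4],[0,0,0.005],0]]'

```text
t: 2.1
eef_pos: [0.437, 0.3519, 0.1599]
tcp_rot: [-3.141, -0.0, 1.572]
force: [0.6, -0.3, 1.0]
opening: 0.996
```

Call:
drive_tool --deltas '[[[0,0,0],[0,0,0],0],[[0,0,0],[0,0,0],0]]'

```text
t: 2.3
eef_pos: [0.4364, 0.3521, 0.159]
tcp_rot: [-3.14, 0.001, 1.574]
force: [-0.1, -0.3, 0.0]
opening: 0.999
```

```bash
python3 d.py .4377 .3494 .039 1.5708 .4377 .3494 .039 3.1416; python3 - <<'E'
from h import *
for n in("side","top"): cv2.imwrite(f"pics/{n}1.png",robot.snapshot(n)[:,:,::-1])
crop('pics/top1.png','pics/t1c.png',120,100,340,260,3)
crop('pics/side1.png','pics/s1c.png',180,160,400,400,2.4)
E
```

```text
t 2.3 p [0.4364 0.3521 0.159 ] rpy [-3.1401e+00  6.0000e-04  1.5737e+00] F [-0.1 -0.3  0. ] op 0.999 q [0.61 0.37 1.54 0.   1.23 0.61]
cm [-0.27  0.15 12.  ] turn [-0.0015  0.0006  0.0029]
cm [-0.27  0.15 12.  ] turn [-1.7000e-03 -7.0000e-04 -1.5679e+00]
```

View pics/t1c.png

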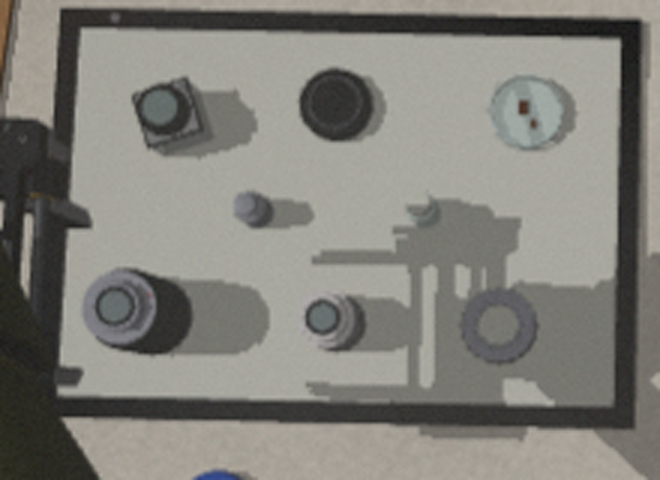

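View pics/s1c.png

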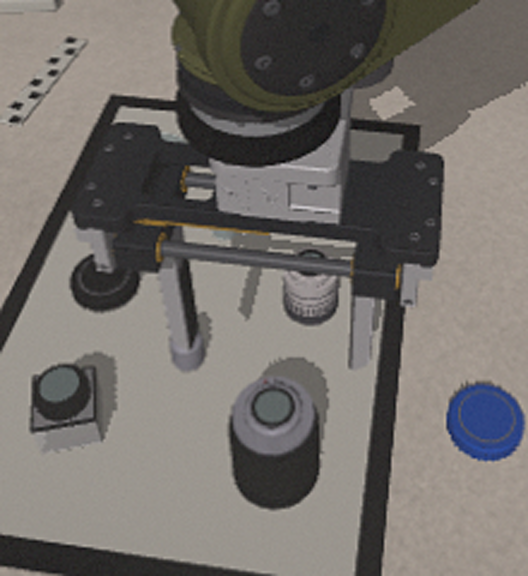

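```bash
python3 - <<'E'
from h import *
for dx in(.053,-.053):
    p=[.4364+dx,.3521,.159]; print((proj('side',p)-[180,160])*2.4,(proj('top',p)-[120,100])*3)
E
```

```text
[182.83538759 334.72919793] [ 74.34103845 218.57986608]
[357.62346637 356.38951808] [ 64.63455644 375.78757015]
```

The side and top views show the open fingers straddling the lens line, with the tips where they should project. The dark piece beside the left finger is the steel weight, which stands further back. I'll descend now, centre the lens along x, then turn and grasp it along y.

Call:
drive_tool --deltas '[[[-0.27,0.15,3],[0,0,0],0],[[-0.27,0.15,6],[0,0,0],0],[[-0.27,0.15,9],[0,0,0],0],[[-0.27,0.15,11],[0,0,0],0],[[-0.27,0.15,12],[0,0,0],0]]'

```text
t: 2.9
eef_pos: [0.4383, 0.3468, 0.0385]
tcp_rot: [-3.14, 0.001, 1.57]
force: [0.8, 0.1, 0.7]
opening: 0.997
```

Call:
drive_tool --deltas '[[[0,0,0],[0,0,0],60],[[0,0,0],[0,0,0],100],[[0,0,0],[0,0,0],140],[[0,0,0],[0,0,0],140],[[0,0,0],[0,0,0],140]]' --newtons 8

```text
t: 3.4
eef_pos: [0.4386, 0.347, 0.0392]
tcp_rot: [-3.141, 0.0, 1.57]
force: [-1.0, -0.2, 4.5]
opening: 0.64
```

```bash
python3 d.py .4377 .3494 .039 1.5708 
```

```text
t 3.4 p [0.4386 0.347  0.0392] rpy [-3.1407e+00  4.0000e-04  1.5702e+00] F [-1.  -0.2  4.5] op 0.64 q [0.6  0.51 1.64 0.   0.99 0.6 ]
cm [ 0.24 -0.09  0.02] turn [-0.0009  0.0004 -0.0006]
```

Opening 0.64 × 94 ≈ 60 mm, which fits the 61 mm ring. Open, then turn a quarter.

Call:
drive_tool --deltas '[[[0.2,0,0],[0,0,0],40],[[0.2,0,0],[0,0,0],0],[[0.2,0,0],[0,0,-0.15],0],[[0.2,0,0],[0,0,-0.3],0],[[0.2,0,0],[0,0,-0.45],0]]'

```text
t: 3.9
eef_pos: [0.4385, 0.349, 0.0392]
tcp_rot: [-3.14, 0.0, 2.026]
force: [0.2, 0.5, 0.2]
opening: 0.993
```

Call:
drive_tool --deltas '[[[0,0,0],[0,0,-1.15],0],[[0,0,0],[0,0,-1.15],0],[[0,0,0],[0,0,-1.15],0],[[0,0,0],[0,0,-1.15],0],[[0,0,0],[0,0,-1.15],0]]'

```text
t: 4.4
eef_pos: [0.4385, 0.3491, 0.0391]
tcp_rot: [-3.141, -0.001, 2.776]
force: [-0.4, 0.4, 0.5]
opening: 0.997
```

```bash
python3 d.py .4386 .3492 .039 3.1416 
```

```text
t 4.4 p [0.4385 0.3491 0.0391] rpy [-3.1407e+00 -9.0000e-04  2.7765e+00] F [-0.4  0.4  0.5] op 0.997 q [ 0.61  0.51  1.64  0.    0.99 -0.6 ]
cm [-0.01  0.01  0.01] turn [-0.0007 -0.001  -0.3651]
```

Call:
drive_tool --deltas '[[[0,0,0],[0,0,-0.365],0],[[0,0,0],[0,0,-0.365],0],[[0,0,0],[0,0,-0.365],40],[[0,0,0],[0,0,-0.365],100],[[0,0,0],[0,0,-0.365],140]]' --newtons 25

```text
t: 4.9
eef_pos: [0.4384, 0.3491, 0.0391]
tcp_rot: [-3.141, -0.001, 3.139]
force: [0.9, 0.3, 0.0]
opening: 0.783
```

Call:
drive_tool --deltas '[[[0,0,0],[0,0,0],150],[[0,0,0],[0,0,0],150],[[0,0,-1],[0,0,0],150],[[0,0,-4],[0,0,0],150],[[0,0,-8],[0,0,0],150]]'

```text
t: 5.4
eef_pos: [0.4376, 0.3485, 0.1189]
tcp_rot: [-3.139, -0.004, 3.139]
force: [0.0, 0.4, -3.4]
opening: 0.634
```

```bash
python3 d.py .4412 -.1325 .145 1.5708 
```

```text
t 5.4 p [0.4376 0.3485 0.1189] rpy [-3.1387 -0.0044  3.1386] F [ 0.   0.4 -3.4] op 0.634 q [ 0.61  0.41  1.59  0.    1.15 -0.96]
cm [ -0.49 -48.1   -2.47] turn [-5.7000e-03 -1.2000e-03  1.5678e+00]
```

The wrist now reads −3.4 N, about the lens's 0.4 kg, so it is held. Carry it to the cup.

Call:
drive_tool --deltas '[[[-0.5,-48,-2.5],[0,0,1.568],150],[[-0.5,-48,-2.5],[0,0,1.568],150],[[-0.5,-48,-2.5],[0,0,1.568],150],[[-0.5,-48,-2.5],[0,0,1.568],150],[[-0.5,-48,-2.5],[0,0,1.568],150]]'

```text
t: 5.9
eef_pos: [0.4394, 0.0977, 0.1333]
tcp_rot: [-3.138, 0.0, 2.383]
force: [0.8, -0.0, -4.0]
opening: 0.631
```

```bash
python3 d.py .4412 -.1325 .145 1.5708 
```

```text
t 5.9 p [0.4394 0.0977 0.1333] rpy [-3.1385e+00  2.0000e-04  2.3829e+00] F [ 0.8 -0.  -4. ] op 0.631 q [ 0.14  0.16  1.87 -0.    1.11 -0.67]
cm [-15.97 -16.58  -1.11] turn [-0.0029  0.0015  0.8121]
```

Call:
drive_tool --deltas '[[[-15.97,-16.58,-1.1],[-0.003,0,0.81],150],[[-15.97,-16.58,-1.1],[-0.003,0,0.81],150],[[-15.97,-16.58,-1.1],[-0.003,0,0.81],150],[[-15.97,-16.58,-1.1],[-0.003,0,0.81],150],[[-15.97,-16.58,-1.1],[-0.003,0,0.81],150]]'

```text
t: 6.4
eef_pos: [0.4406, -0.1354, 0.1457]
tcp_rot: [3.141, 0.002, 1.631]
force: [0.7, 1.0, -3.2]
opening: 0.634
```

Call:
drive_tool --deltas '[[[0,0,0],[0,0,0],150],[[0,0,0],[0,0,0],150]]'

```text
t: 6.6
eef_pos: [0.4403, -0.1358, 0.1459]
tcp_rot: [3.141, 0.002, 1.63]
force: [-0.6, -0.7, -3.5]
opening: 0.635
```

```bash
python3 d.py .4412 -.1325 .100 1.5708 
```

```text
t 6.6 p [ 0.4403 -0.1358  0.1459] rpy [3.1410e+00 1.7000e-03 1.6299e+00] F [-0.6 -0.7 -3.5] op 0.635 q [-0.38  0.16  1.84 -0.    1.14 -0.44]
cm [0.34 0.1  4.59] turn [0.0006 0.0017 0.0591]
```

Call:
drive_tool --deltas '[[[0.34,0.1,3],[0,0,0.059],150],[[0.34,0.1,6],[0,0,0.059],150],[[0.34,0.1,7.5],[0,0,0.059],150],[[0.34,0.1,8],[0,0,0.059],150]]'

```text
t: 7.0
eef_pos: [0.4404, -0.131, 0.0646]
tcp_rot: [-3.14, 0.0, 1.574]
force: [0.7, 0.3, -4.2]
opening: 0.633
```

```bash
python3 d.py .4412 -.1325 .045 1.5708; python3 - <<'E'
from ov import *
for n in("side","top"): cv2.imwrite(f"pics/{n}2.png",robot.snapshot(n)[:,:,::-1])
L=(.4412,-.1325)
it=[(*L,.024,.049),(*L,.024,.036),(*L,.034,.031)]
overlay('pics/top2.png','top',it,330,160,430,250,6,'pics/o5.png')
overlay('pics/side2.png','side',it,270,90,390,210,5,'pics/o6.png')
E
```

```text
t 7.0 p [ 0.4404 -0.131   0.0646] rpy [-3.1395e+00  5.0000e-04  1.5738e+00] F [ 0.7  0.3 -4.2] op 0.633 q [-0.37  0.28  1.91 -0.    0.95 -0.37]
cm [-0.15  0.08  1.96] turn [-0.0021  0.0005  0.003 ]
```

View pics/o5.png

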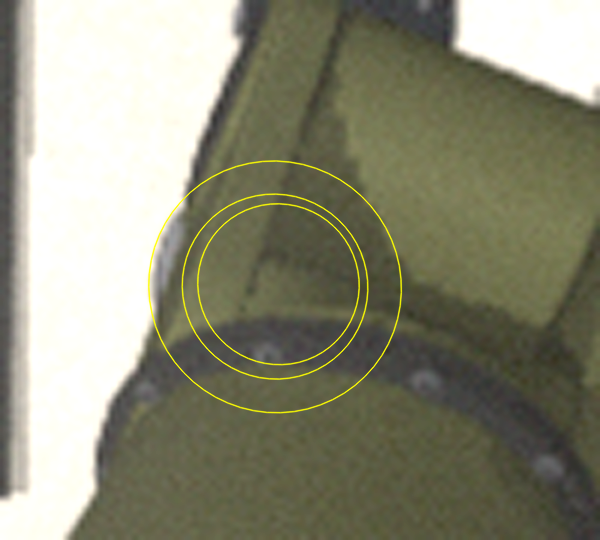

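View pics/o6.png

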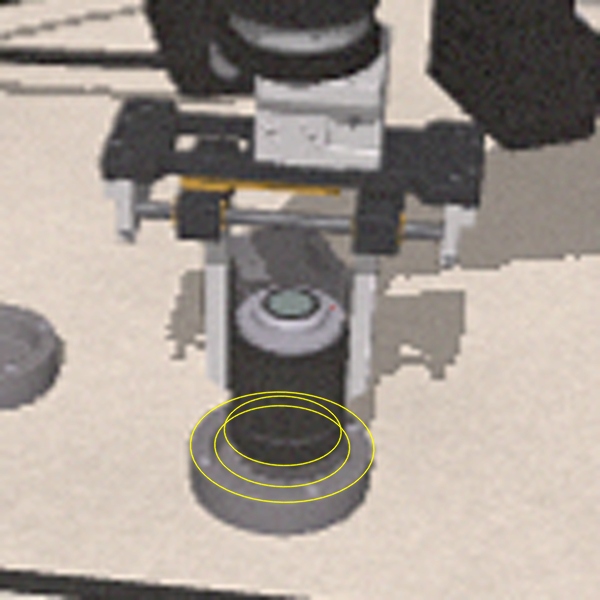

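The arm hides the top view. The side view shows the lens upright and centred on the well within about 1–2 mm. Lower it.

Call:
drive_tool --deltas '[[[-0.15,0.08,0.8],[-0.002,0,0.003],150],[[-0.15,0.08,1.6],[-0.002,0,0.003],150],[[-0.15,0.08,2.2],[-0.002,0,0.003],150],[[-0.15,0.08,2.5],[-0.002,0,0.003],150],[[-0.15,0.08,2.6],[-0.002,0,0.003],150]]'

```text
t: 7.6
eef_pos: [0.4418, -0.1332, 0.0395]
tcp_rot: [3.14, 0.001, 1.57]
force: [-1.2, -0.3, -3.1]
opening: 0.633
```

```bash
python3 d.py .4412 -.1325 .037 1.5708
```

```text
t 7.6 p [ 0.4418 -0.1332  0.0395] rpy [3.1401e+00 1.1000e-03 1.5699e+00] F [-1.2 -0.3 -3.1] op 0.633 q [-0.37  0.33  1.92 -0.    0.89 -0.37]
cm [ 0.07 -0.06  0.25] turn [ 0.0014  0.0011 -0.0009]
```

Call:
drive_tool --deltas '[[[0,0,0.15],[0,0,0],150],[[0,0,0.25],[0,0,0],150],[[0,0,0.3],[0,0,0],150],[[0,0,0.3],[0,0,0],150]]'

```text
t: 8.0
eef_pos: [0.4419, -0.1333, 0.0371]
tcp_rot: [3.14, 0.001, 1.57]
force: [-3.3, 0.4, 4.8]
opening: 0.637
```

Contact (force sign flipped). Release and retreat.

Call:
drive_tool --deltas '[[[0,0,0],[0,0,0],130],[[0,0,0],[0,0,0],60],[[0,0,0],[0,0,0],0],[[0,0,0],[0,0,0],0],[[0,0,-3],[0,0,0],0]]'

```text
t: 8.5
eef_pos: [0.4403, -0.1327, 0.065]
tcp_rot: [-3.138, -0.001, 1.57]
force: [-0.1, -0.8, 0.9]
opening: 0.936
```

```bash
python3 d.py .4419 -.1333 .16 1.5708 .4349 .0765 .13 1.5708
```

```text
t 8.5 p [ 0.4403 -0.1327  0.065 ] rpy [-3.1381e+00 -6.0000e-04  1.5698e+00] F [-0.1 -0.8  0.9] op 0.936 q [-0.37  0.28  1.91 -0.    0.96 -0.37]
cm [-0.06  0.13 -9.5 ] turn [-0.0035 -0.0006 -0.001 ]
cm [20.92 -0.58 -6.48] turn [-0.0035 -0.0006 -0.001 ]
```

Call:
drive_tool --deltas '[[[0,0,-4.5],[-0.003,0,0],0],[[0,0,-9],[-0.003,0,0],0],[[5,-0.3,-9],[-0.003,0,0],0],[[10,-0.6,-9],[-0.003,0,0],0],[[15,-0.6,-7],[-0.003,0,0],0]]'

```text
t: 9.0
eef_pos: [0.4353, 0.0151, 0.1385]
tcp_rot: [3.137, -0.0, 1.569]
force: [1.3, -0.0, 0.2]
opening: 0.999
```

```bash
python3 d.py .4349 .0765 .012 1.5708; python3 - <<'E'
from ov import *
for n in("side",): cv2.imwrite(f"pics/{n}3.png",robot.snapshot(n)[:,:,::-1])
L=(.4415,-.133)
it=[(*L,.080,.027),(*L,.006,.031),(*L,.024,.036)]
overlay('pics/side3.png','side',it,270,90,390,210,5,'pics/o7.png')
E
```

```text
t 9.0 p [0.4353 0.0151 0.1385] rpy [ 3.1373e+00 -5.0000e-04  1.5689e+00] F [ 1.3 -0.   0.2] op 0.999 q [-0.05  0.12  1.91  0.    1.11 -0.05]
cm [ 6.14 -0.11 12.65] turn [ 0.0043 -0.0005 -0.0019]
```

View pics/o7.png

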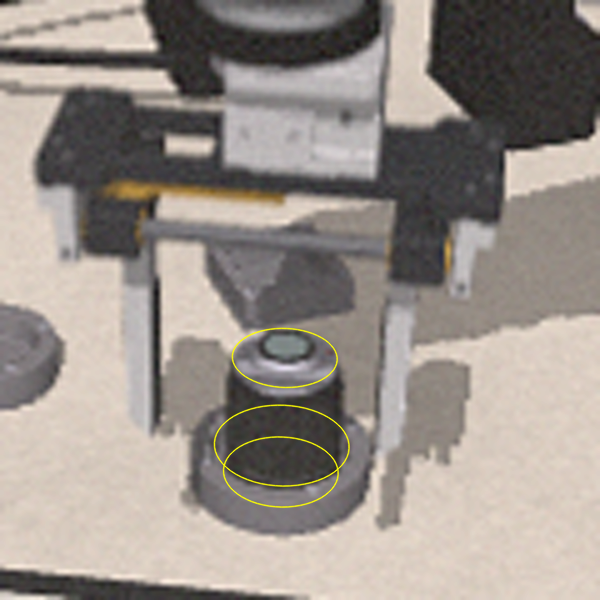

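The side view shows the big lens standing upright in the cup, with its shoulder on the predicted circle within about 1 mm. Next, the tube.

Call:
drive_tool --deltas '[[[4,-0.1,2],[0.004,0,-0.002],0],[[6.14,-0.1,5],[0.004,0,-0.002],0],[[6.14,-0.1,8],[0.004,0,-0.002],0],[[6.14,-0.1,10.5],[0.004,0,-0.002],0],[[6.14,-0.1,12],[0.004,0,-0.002],0]]'

```text
t: 9.55
eef_pos: [0.4313, 0.082, 0.013]
tcp_rot: [-3.134, -0.002, 1.575]
force: [0.7, 0.3, -0.2]
opening: 0.995
```

Call:
drive_tool --deltas '[[[0,0,0],[0,0,0],0],[[0,0,0],[0,0,0],0]]'

```text
t: 9.75
eef_pos: [0.4314, 0.082, 0.0132]
tcp_rot: [-3.134, -0.002, 1.575]
force: [0.2, -0.2, 0.5]
opening: 1.0
```

```bash
python3 d.py .4349 .0765 .012 1.5708
```

```text
t 9.75 p [0.4314 0.082  0.0132] rpy [-3.1341e+00 -1.8000e-03  1.5751e+00] F [ 0.2 -0.2  0.5] op 1.0 q [0.1  0.34 1.99 0.   0.82 0.1 ]
cm [-0.56  0.35  0.11] turn [-0.0075 -0.0018  0.0043]
```

Call:
drive_tool --deltas '[[[-0.56,0.35,0.1],[-0.0075,-0.002,0.004],0],[[-0.56,0.35,0.1],[-0.0075,-0.002,0.004],0],[[-0.56,0.35,0.1],[-0.0075,-0.002,0.004],60],[[-0.56,0.35,0.1],[-0.0075,-0.002,0.004],120],[[-0.56,0.35,0.1],[-0.0075,-0.002,0.004],150]]' --newtons 5

```text
t: 10.25
eef_pos: [0.4349, 0.0765, 0.0123]
tcp_rot: [3.141, 0.0, 1.571]
force: [-0.4, 0.0, 0.1]
opening: 0.781
```

Call:
drive_tool --deltas '[[[0,0,0],[0,0,0],150],[[0,0,0],[0,0,0],150],[[0,0,0],[0,0,0],150]]'

```text
t: 10.55
eef_pos: [0.435, 0.0765, 0.0124]
tcp_rot: [3.141, 0.0, 1.571]
force: [0.2, -0.5, 0.9]
opening: 0.627
```

```bash
python3 d.py .4349 .0765 .012 1.5708
```

```text
t 10.55 p [0.435  0.0765 0.0124] rpy [3.1412e+00 2.0000e-04 1.5711e+00] F [ 0.2 -0.5  0.9] op 0.627 q [ 0.09  0.34  1.98 -0.    0.81  0.09]
cm [ 0.   -0.01  0.04] turn [0.0004 0.0002 0.0003]
```

Opening gives 58.9 mm, matching the 59 mm tube. Turn a quarter and grasp across.

Call:
drive_tool --deltas '[[[0,0,0],[0,0,0],60],[[0,0,0],[0,0,0],0],[[0,0,0],[0,0,0.1],0],[[0,0,0],[0,0,0.25],0],[[0,0,0],[0,0,0.4],0]]'

```text
t: 11.05
eef_pos: [0.4349, 0.0765, 0.0123]
tcp_rot: [3.141, 0.0, 1.165]
force: [0.4, -0.8, -0.0]
opening: 0.993
```

Call:
drive_tool --deltas '[[[0,0,0],[0,0,1.17],0],[[0,0,0],[0,0,1.17],0],[[0,0,0],[0,0,1.17],0],[[0,0,0],[0,0,1.17],0],[[0,0,0],[0,0,1.17],0]]'

```text
t: 11.55
eef_pos: [0.4349, 0.0765, 0.0123]
tcp_rot: [3.141, -0.0, 0.415]
force: [-0.3, -0.5, 0.4]
opening: 1.0
```

```bash
python3 d.py .435 .0765 .012 0
```

```text
t 11.55 p [0.4349 0.0765 0.0123] rpy [ 3.1413e+00 -1.0000e-04  4.1490e-01] F [-0.3 -0.5  0.4] op 1.0 q [ 0.09  0.34  1.98 -0.    0.81  1.25]
cm [0.01 0.   0.03] turn [ 3.000e-04 -2.000e-04  4.149e-01]
```

Call:
drive_tool --deltas '[[[0,0,0],[0,0,0.415],0],[[0,0,0],[0,0,0.415],0],[[0,0,0],[0,0,0.415],0],[[0,0,0],[0,0,0.415],100],[[0,0,0],[0,0,0.415],150]]' --newtons 15

```text
t: 12.05
eef_pos: [0.4349, 0.0765, 0.0123]
tcp_rot: [3.141, -0.0, 0.004]
force: [0.2, 0.2, -0.0]
opening: 0.866
```

Call:
drive_tool --deltas '[[[0,0,0],[0,0,0],150],[[0,0,0],[0,0,0],150],[[0,0,-1],[0,0,0],150],[[0,0,-4],[0,0,0],150],[[0,0,-8],[0,0,0],150]]'

```text
t: 12.55
eef_pos: [0.4339, 0.0764, 0.0928]
tcp_rot: [3.141, 0.003, 0.004]
force: [0.5, 0.7, -0.7]
opening: 0.602
```

```bash
python3 d.py .4419 -.1333 .14 0
```

```text
t 12.55 p [0.4339 0.0764 0.0928] rpy [3.1411e+00 2.9000e-03 4.3000e-03] F [ 0.5  0.7 -0.7] op 0.602 q [ 0.09  0.2   1.94 -0.    1.01  1.66]
cm [ 0.7  20.98 -4.72] turn [0.0005 0.0029 0.0043]
```

```bash
python3 - <<'E'
from ov import *
for n in("side","top"): cv2.imwrite(f"pics/{n}4.png",robot.snapshot(n)[:,:,::-1])
crop('pics/side4.png','pics/s4c.png',240,130,400,260,5)
crop('pics/top4.png','pics/t4c.png',220,140,380,260,5)
E
```

```text
(no output)
```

View pics/s4c.png

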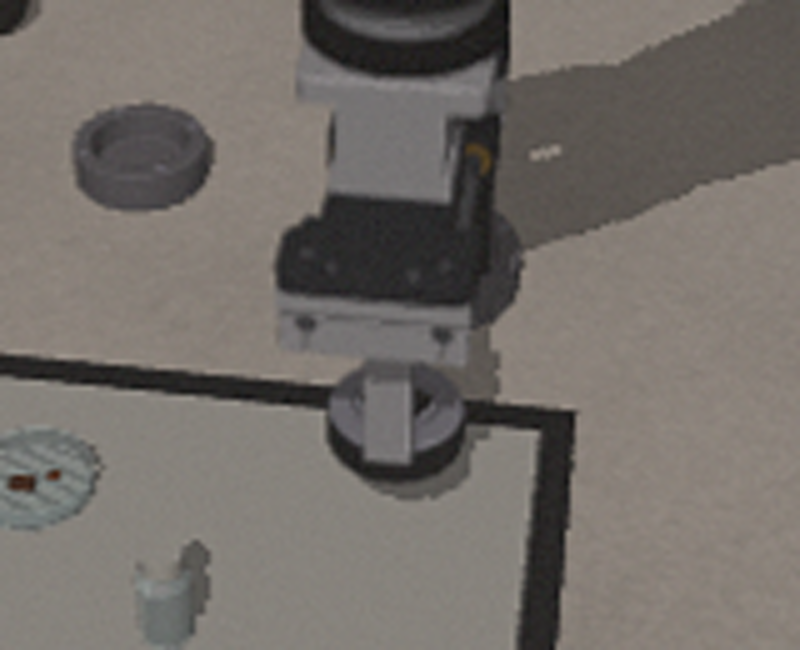

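View pics/t4c.png

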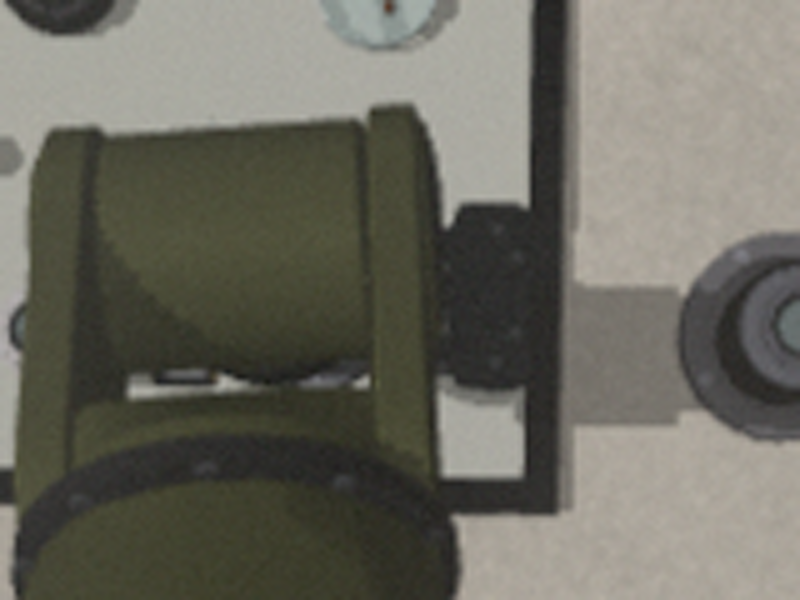

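The tube is level and centred in the fingers, and the measured 0.7 N fits 90 g. Carry it over the lens.

Call:
drive_tool --deltas '[[[0,0,-3],[0,0.003,0],150],[[0.2,4,-4.7],[0,0.003,0.004],150],[[0.4,9,-4.7],[0,0.003,0.004],150],[[0.6,14,-4.7],[0,0.003,0.004],150],[[0.7,18,-4.7],[0,0.003,0.004],150]]'

```text
t: 13.15
eef_pos: [0.4441, -0.1055, 0.144]
tcp_rot: [-3.141, -0.011, 0.001]
force: [0.7, 0.8, -0.9]
opening: 0.599
```

Call:
drive_tool --deltas '[[[0,1.5,0],[0,0,0],150],[[0,1.5,0],[0,0,0],150],[[0,1.5,0],[0,0,0],150]]'

```text
t: 13.45
eef_pos: [0.4439, -0.1201, 0.1437]
tcp_rot: [-3.141, -0.01, 0.0]
force: [0.0, 0.3, -0.5]
opening: 0.602
```

```bash
python3 d.py .4419 -.1333 .10 0
```

```text
t 13.45 p [ 0.4439 -0.1201  0.1437] rpy [-3.1409e+00 -1.0300e-02  1.0000e-04] F [ 0.   0.3 -0.5] op 0.602 q [-0.35  0.16  1.85  0.    1.13  1.22]
cm [-0.24  1.32  4.37] turn [-0.0007 -0.0103  0.0001]
```

Call:
drive_tool --deltas '[[[-0.24,1.32,1],[0,-0.01,0],150],[[-0.24,1.32,2.5],[0,-0.01,0],150],[[-0.24,1.32,3.6],[0,-0.01,0],150],[[-0.24,1.32,4.2],[0,-0.01,0],150],[[-0.24,1.32,4.3],[0,-0.01,0],150]]'

```text
t: 13.95
eef_pos: [0.4416, -0.133, 0.0998]
tcp_rot: [-3.14, 0.001, 0.001]
force: [-1.1, -0.6, -0.4]
opening: 0.6
```

```bash
python3 d.py .4419 -.1333 .09 0;  python3 - <<'E'
from ov import *
for n in("side",): cv2.imwrite(f"pics/{n}5.png",robot.snapshot(n)[:,:,::-1])
L=(.4419,-.1333)
it=[(*L,.080,.027),(*L,.087,.019)]
overlay('pics/side5.png','side',it,270,90,390,210,6,'pics/o8.png')
E
```

```text
t 13.95 p [ 0.4416 -0.133   0.0998] rpy [-3.1404e+00  1.2000e-03  8.0000e-04] F [-1.1 -0.6 -0.4] op 0.6 q [-0.37  0.23  1.88  0.    1.04  1.2 ]
cm [0.03 0.03 0.98] turn [-0.0012  0.0012  0.0008]
```

View pics/o8.png

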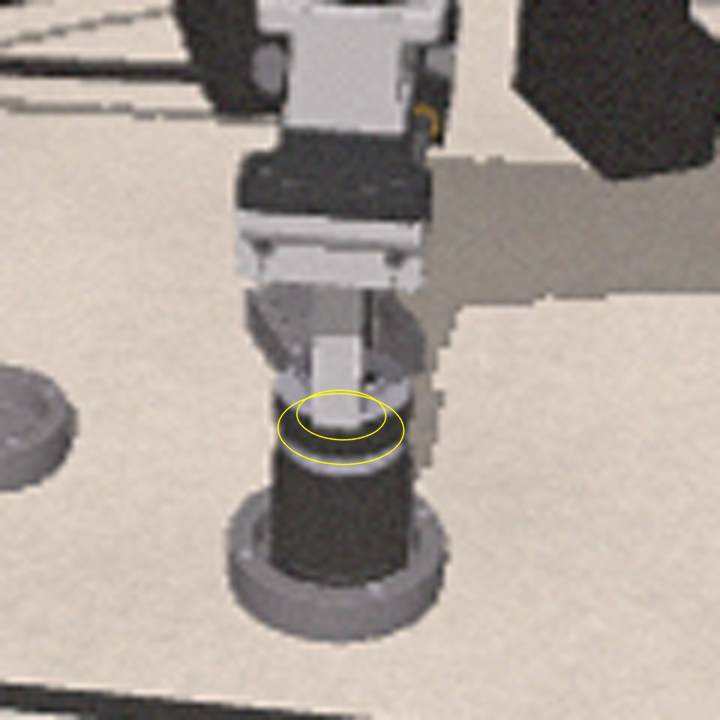

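The tube is concentric over the lens. Lower it slowly while watching the force.

Call:
drive_tool --deltas '[[[0.03,0.03,0.4],[0,0,0],150],[[0.03,0.03,0.7],[0,0,0],150],[[0.03,0.03,0.9],[0,0,0],150],[[0.03,0.03,1.1],[0,0,0],150],[[0.03,0.03,1.1],[0,0,0],150]]'

```text
t: 14.5
eef_pos: [0.4435, -0.1333, 0.091]
tcp_rot: [-3.141, -0.003, 0.001]
force: [0.1, 6.2, 16.5]
opening: 0.601
```

Call:
drive_tool --deltas '[[[0,0,0.15],[0,0,0],150],[[0,0,0.3],[0,0,0],150],[[0,0,0.4],[0,0,0],150],[[0,0,0.4],[0,0,0],150]]'

```text
t: 14.9
eef_pos: [0.4447, -0.1333, 0.0888]
tcp_rot: [3.142, -0.007, 0.001]
force: [-3.0, 5.0, 20.0]
opening: 0.605
```

```bash
python3 d.py .4419 -.1333 .0843 0
```

```text
t 14.9 p [ 0.4447 -0.1333  0.0888] rpy [ 3.1416e+00 -6.8000e-03  1.2000e-03] F [-3.  5. 20.] op 0.605 q [-0.37  0.25  1.88  0.    1.    1.2 ]
cm [-0.28  0.    0.45] turn [ 0.     -0.0068  0.0012]
```

It caught at the spigot's rim: TCP at 0.089 with 20 N upward. I'll lift a little and look before correcting.

Call:
drive_tool --deltas '[[[0,0,-0.5],[0,0,0],150],[[-0.28,0,-0.6],[0,-0.007,0],150],[[-0.28,0,-0.6],[0,-0.007,0],150],[[-0.28,0,-0.6],[0,-0.007,0],150]]'

```text
t: 15.3
eef_pos: [0.4417, -0.1332, 0.0946]
tcp_rot: [-3.142, 0.001, 0.001]
force: [-1.1, -0.2, -1.6]
opening: 0.601
```

```bash
python3 d.py .4419 -.1333 .0843 0; python3 - <<'E'
from ov import *
for n in("side","top"): cv2.imwrite(f"pics/{n}6.png",robot.snapshot(n)[:,:,::-1])
L=(.4419,-.1333)
overlay('pics/side6.png','side',[],300,135,360,205,10,'pics/o9.png')
overlay('pics/top6.png','top',[],330,160,430,250,6,'pics/o10.png')
E
```

```text
t 15.3 p [ 0.4417 -0.1332  0.0946] rpy [-3.1415e+00  6.0000e-04  1.0000e-03] F [-1.1 -0.2 -1.6] op 0.601 q [-0.37  0.24  1.88 -0.    1.02  1.2 ]
cm [0.02 0.01 1.03] turn [-0.0001  0.0006  0.001 ]
```

View pics/o9.png

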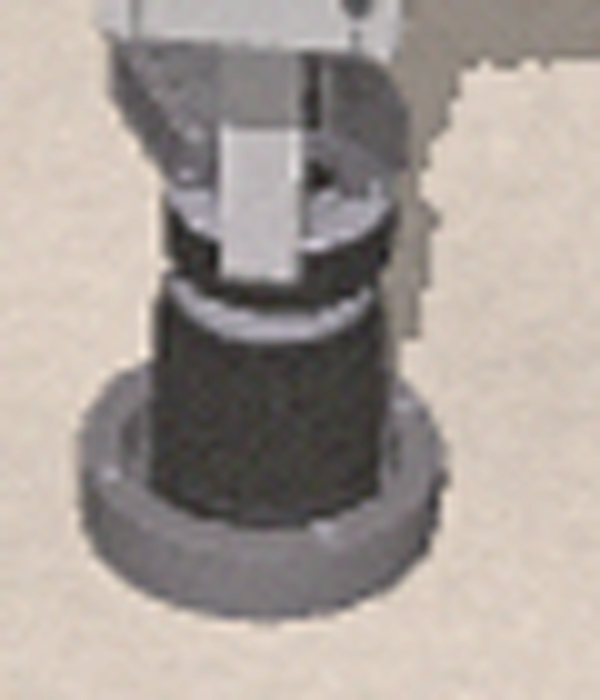

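View pics/o10.png

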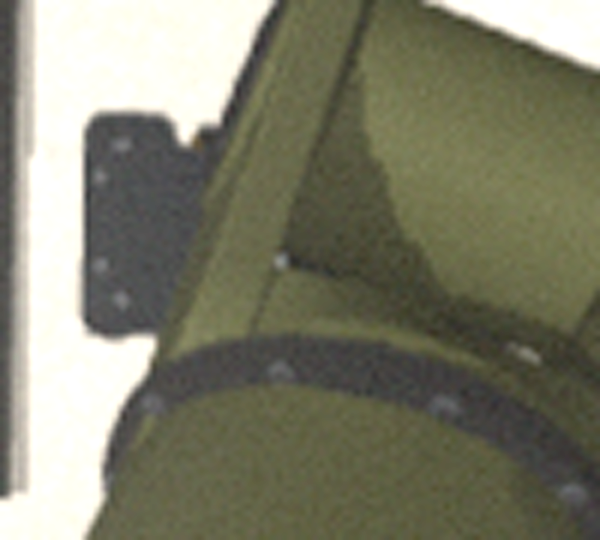

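```bash
python3 - <<'E'
from h import *
for z in(.02,.05,.08,.1): print(z,(proj('side',[.4417,-.1332,z])-[300,135]+.5)*10, 'dx 5mm',(proj('side',[.4467,-.1332,z])-proj('side',[.4417,-.1332,z]))*10,'dy 5mm',(proj('side',[.4417,-.1282,z])-proj('side',[.4417,-.1332,z]))*10)
E
```

```text
0.02 [262.46598461 450.38366974] dx 5mm [-18.51836706  -1.71832248] dy 5mm [-2.2025963  11.15163011]
0.05 [265.62030421 359.06803471] dx 5mm [-18.88705837  -1.7117372 ] dy 5mm [-2.2337136 11.0099152]
0.08 [268.90010976 264.07006255] dx 5mm [-19.26997407  -1.70306323] dy 5mm [-2.26546605 10.84619281]
0.1 [271.15990379 198.58672357] dx 5mm [-19.53354024  -1.69600418] dy 5mm [-2.2869864  10.72367928]
```

```bash
python3 - <<'E'
from h import *
P=lambda x,y,z:((proj('side',[x,y,z])-[300,135]+.5)*10).round(1)
print('shoulder front',P(.441,-.1332+.027,.080),'lens base front',P(.441,-.1332+.031,.006),'tube bottom front',P(.439,-.1332+.0295,.0903),'tube top front',P(.439,-.1332+.0295,.1103),'fingertip front outer',P(.4417,-.1332+.0295,.0946),P(.4417,-.1332+.0375,.0946),'cup rim front',P(.4415,-.1328+.049,.024),'cup base front',P(.4415,-.1328+.049,.0))
E
```

```text
shoulder front [259.2 324. ] lens base front [249.8 563. ] tube bottom front [267.1 296.5] tube top front [269.4 229.3] fingertip front outer [256.8 281.2] [253.  299.3] cup rim front [241.1 552.4] cup base front [238.9 624.3]
```

```bash
python3 - <<'E'
from ov import *
L=(.4415,-.1332)
it=[(*L,.080,.027),(*L,.087,.019),(*L,.024,.036)]
overlay('pics/top4.png','top',it,350,180,410,235,12,'pics/o11.png')
overlay('pics/side3.png','side',it,300,135,360,205,10,'pics/o12.png')
E
```

```text
(no output)
```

View pics/o11.png

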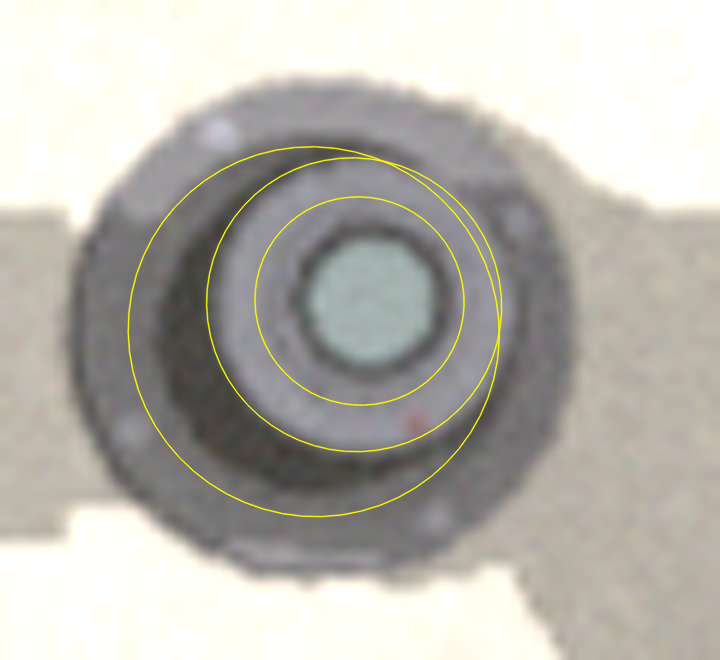

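View pics/o12.png

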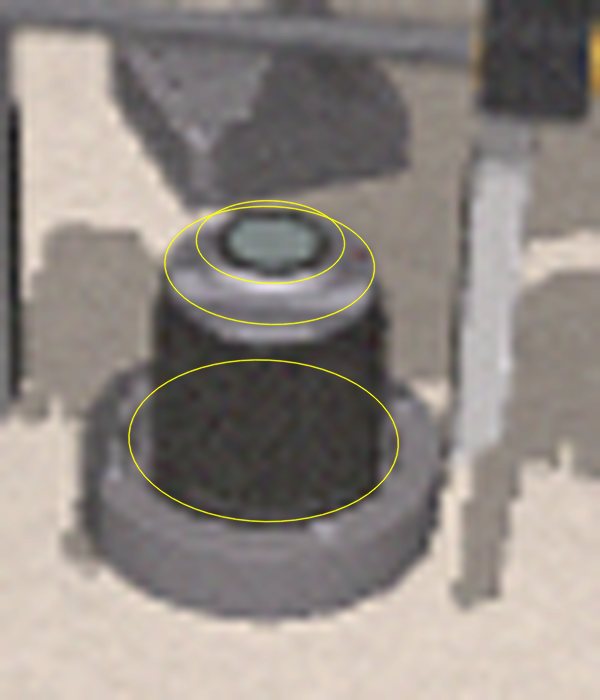

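```bash
python3 - <<'E'
from ov import *
ims=[]
for f,(x,y,z),(u,v) in (('side4',(.4339,.0764,.0928),(290,185)),('side5',(.4416,-.133,.0998),(295,135)),('side6',(.4417,-.1332,.0946),(295,135))):
    zb=z-.0043
    overlay(f'pics/{f}.png','side',[(x,y,zb,.0295),(x,y,zb+.02,.0295)],u,v,u+55,v+55,10,'pics/tmp.png'); ims.append(cv2.resize(cv2.imread('pics/tmp.png'),(265,265)))
    cv2.imwrite(f'pics/z_{f}.png',cv2.imread('pics/tmp.png'))
E
```

```text
(no output)
```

View pics/z_side4.png

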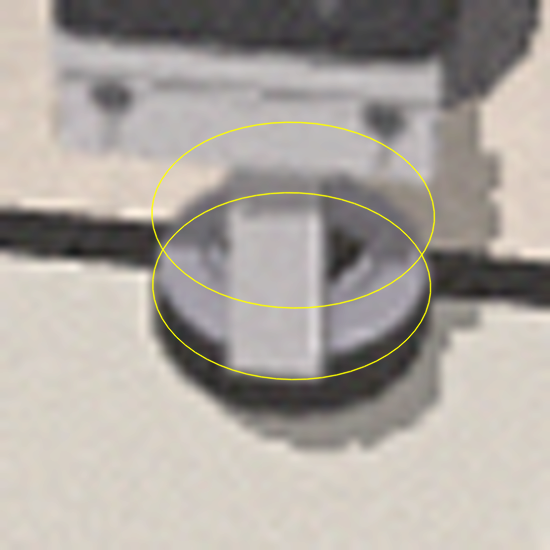

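View pics/z_side5.png

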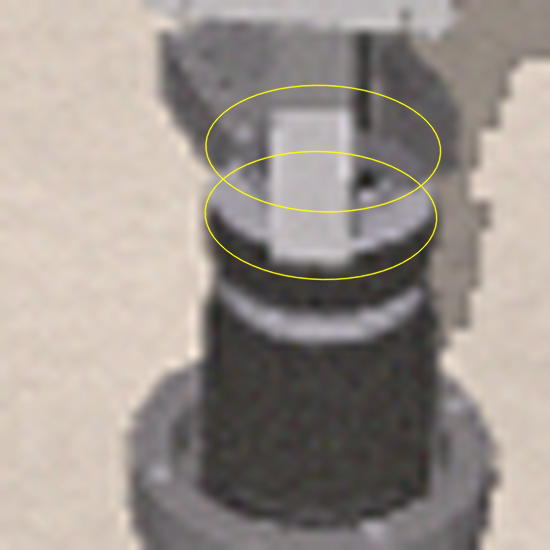

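View pics/z_side6.png

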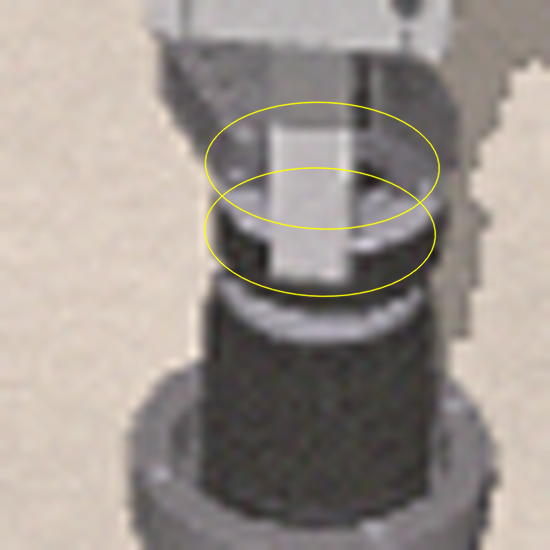

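The tube was not yet fully clamped when I lifted, so it slid down in the fingers by about 5 mm. It therefore met the spigot early and slightly off-centre. With the biases removed, both views put the lens at about (0.4415, −0.1347), while the tube is at about (0.4403, −0.1332). I'll raise it, shift it by that difference and try again gently, with a firmer grip.

Call:
drive_tool --deltas '[[[0,0,-0.3],[0,0,0],160],[[0.1,0.15,-0.3],[0,0,0],160],[[0.1,0.15,-0.3],[0,0,0],160]]' --newtons 22

```text
t: 15.7
eef_pos: [0.4428, -0.1349, 0.0976]
tcp_rot: [-3.142, 0.001, 0.001]
force: [-0.4, -0.3, -1.2]
opening: 0.596
```

Call:
drive_tool --deltas '[[[0,0,0.3],[0,0,0],160],[[0,0,0.5],[0,0,0],160],[[0,0,0.7],[0,0,0],160],[[0,0,0.7],[0,0,0],160]]'

```text
t: 16.1
eef_pos: [0.4427, -0.1348, 0.0902]
tcp_rot: [-3.141, 0.001, 0.001]
force: [0.1, 0.1, -0.9]
opening: 0.596
```

```bash
python3 d.py .4425 -.1348 .0843 0
```

```text
t 16.1 p [ 0.4427 -0.1348  0.0902] rpy [-3.1413e+00  1.0000e-03  1.0000e-03] F [ 0.1  0.1 -0.9] op 0.596 q [-0.37  0.25  1.88 -0.    1.01  1.2 ]
cm [-0.02 -0.    0.59] turn [-0.0003  0.001   0.001 ]
```

No contact now at a depth where it pressed before. Continue down.

Call:
drive_tool --deltas '[[[0,0,0.2],[0,0,0],160],[[0,0,0.4],[0,0,0],160],[[0,0,0.4],[0,0,0],160]]'

```text
t: 16.4
eef_pos: [0.4436, -0.1351, 0.0882]
tcp_rot: [3.141, -0.002, 0.001]
force: [-6.6, 4.4, 24.7]
opening: 0.599
```

```bash
python3 d.py .4425 -.1348 .0843 0
```

```text
t 16.4 p [ 0.4436 -0.1351  0.0882] rpy [ 3.141e+00 -1.600e-03  1.200e-03] F [-6.6  4.4 24.7] op 0.599 q [-0.37  0.25  1.88  0.    1.01  1.2 ]
cm [-0.11 -0.03  0.39] turn [ 0.0006 -0.0016  0.0012]
```

```bash
python3 - <<'E'
from ov import *
cv2.imwrite("pics/side7.png",robot.snapshot('side')[:,:,::-1])
L=(.4417,-.1347)
overlay('pics/side7.png','side',[(*L,.080,.0295),(*L,.100,.0295)],295,135,350,190,12,'pics/o13.png')
E
```

```text
(no output)
```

View pics/o13.png

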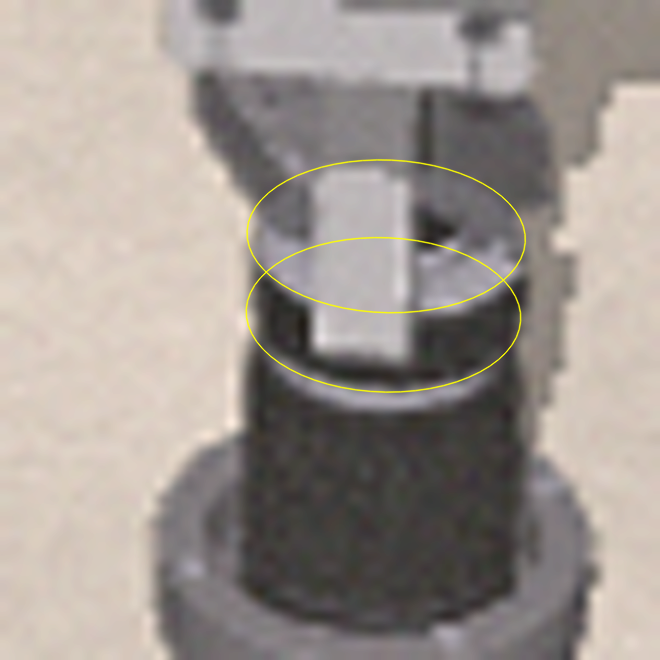

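The tube's top face is on the predicted seated circle within about 2 mm. I'll ease the pressure, open, and look.

Call:
drive_tool --deltas '[[[0,0,-0.15],[0,0,0],160],[[0,0,-0.15],[0,0,0],120],[[0,0,-0.15],[0,0,0],50],[[0,0,-0.15],[0,0,0],0],[[0,0,-0.15],[0,0,0],0]]'

```text
t: 16.95
eef_pos: [0.4435, -0.135, 0.0894]
tcp_rot: [3.141, -0.001, 0.001]
force: [-1.0, 0.8, -0.8]
opening: 0.819
```

Call:
drive_tool --deltas '[[[0,0,-3],[0,0,0],0],[[0,0,-6],[0,0,0],0],[[5,-4,-8],[0,0,-0.15],0],[[9,-8,-8],[0,0,-0.3],0],[[12,-12,-8],[0,0,-0.45],0]]'

```text
t: 17.45
eef_pos: [0.5503, -0.0313, 0.1699]
tcp_rot: [3.14, -0.002, 0.456]
force: [-0.1, -0.7, -0.3]
opening: 1.002
```

```bash
python3 d.py .607 .2105 .12 1.5708; python3 - <<'E'
from ov import *
for n in("side","top"): cv2.imwrite(f"pics/{n}8.png",robot.snapshot(n)[:,:,::-1])
L=(.4417,-.1347)
overlay('pics/side8.png','side',[(*L,.080,.0295),(*L,.100,.0295)],295,135,350,190,12,'pics/o14.png')
overlay('pics/top8.png','top',[(*L,.080,.0295),(*L,.100,.0295),(*L,.106,.0185)],350,180,410,235,12,'pics/o15.png')
E
```

```text
t 17.45 p [ 0.5503 -0.0313  0.1699] rpy [ 3.1396e+00 -2.3000e-03  4.5620e-01] F [-0.1 -0.7 -0.3] op 1.002 q [-0.12  0.33  1.56 -0.    1.24  0.99]
cm [ 15.73 -19.22   4.98] turn [ 3.1000e-03 -1.0000e-03 -1.1146e+00]
```

View pics/o14.png

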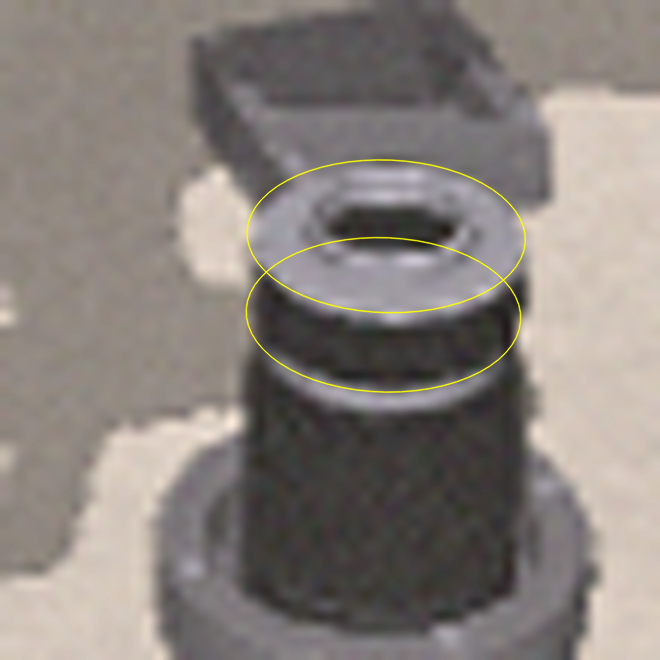

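View pics/o15.png

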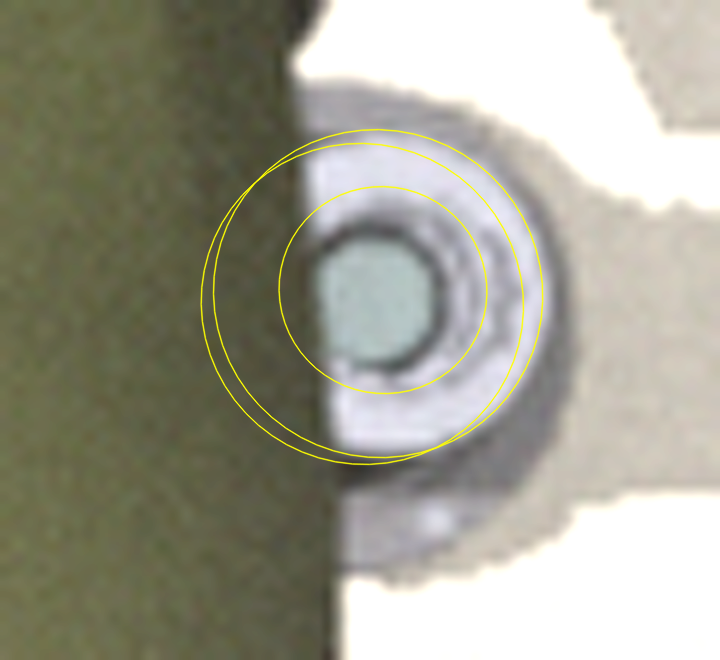

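The side view shows the tube level on the shoulder, with its top face on the predicted circle: row 160–312 drawn, and the same in the picture. The top view agrees within about 1.5 mm. Next, the cap.

```bash
python3 d.py .607 .2105 .10 0.456
```

```text
t 17.55 p [ 0.5509 -0.0286  0.1686] rpy [ 3.1409e+00 -1.5000e-03  4.6030e-01] F [ 0.2 -0.6 -0.5] op 0.998 q [-0.12  0.33  1.56  0.    1.24  0.99]
cm [ 15.63 -18.93   6.87] turn [ 0.0007 -0.0015  0.0043]
```

Call:
drive_tool --deltas '[[[15.6,-18.9,3],[0,0,0],0],[[15.6,-18.9,4],[0,0,0],0],[[15.6,-18.9,5],[0,0,0],0],[[15.6,-18.9,6],[0,0,0],0],[[15.6,-18.9,6.5],[0,0,0],0]]'

```text
t: 18.05
eef_pos: [0.6052, 0.2035, 0.1071]
tcp_rot: [3.141, -0.002, 0.459]
force: [0.1, -0.7, -0.0]
opening: 1.002
```

Call:
drive_tool --deltas '[[[0,0,0],[0,0,0],0],[[0,0,0],[0,0,0],0]]'

```text
t: 18.25
eef_pos: [0.6047, 0.2036, 0.1061]
tcp_rot: [3.141, -0.001, 0.46]
force: [-0.4, -0.8, 0.4]
opening: 1.001
```

```bash
python3 d.py .607 .2105 .011 0.456
```

```text
t 18.25 p [0.6047 0.2036 0.1061] rpy [ 3.1409e+00 -6.0000e-04  4.5980e-01] F [-0.4 -0.8  0.4] op 1.001 q [ 0.27  0.58  1.35 -0.    1.2   1.38]
cm [ 0.51 -0.52  9.51] turn [ 0.0007 -0.0006  0.0038]
```

Call:
drive_tool --deltas '[[[0.5,-0.5,3],[0,0,0],0],[[0.5,-0.5,6],[0,0,0],0],[[0.5,-0.5,8],[0,0,0],0],[[0.5,-0.5,9.2],[0,0,0],0],[[0.5,-0.5,9.4],[0,0,0],0]]'

```text
t: 18.75
eef_pos: [0.6069, 0.209, 0.0116]
tcp_rot: [3.141, 0.001, 0.458]
force: [-0.7, 1.3, -0.1]
opening: 0.999
```

```bash
python3 d.py .607 .2105 .011 0.456
```

```text
t 18.75 p [0.6069 0.209  0.0116] rpy [3.1409e+00 6.0000e-04 4.5820e-01] F [-0.7  1.3 -0.1] op 0.999 q [ 0.27  0.71  1.39 -0.    1.04  1.39]
cm [ 0.08 -0.13  0.06] turn [0.0007 0.0005 0.0022]
```

Call:
drive_tool --deltas '[[[0.05,-0.1,0.05],[0,0,0],80],[[0.05,-0.1,0.05],[0,0,0],150],[[0.05,-0.1,0.05],[0,0,0],150],[[0.05,-0.1,0.05],[0,0,0],150],[[0.05,-0.1,0.05],[0,0,0],150]]' --newtons 5

```text
t: 19.25
eef_pos: [0.607, 0.2102, 0.0115]
tcp_rot: [3.141, 0.0, 0.458]
force: [0.0, 0.5, 0.4]
opening: 0.611
```

Call:
drive_tool --deltas '[[[0,0,0],[0,0,0],150],[[0,0,0],[0,0,0],60],[[0,0,0],[0,0,0],0],[[0,0,0],[0,0,-0.1],0],[[0,0,0],[0,0,-0.25],0]]'

```text
t: 19.75
eef_pos: [0.607, 0.2102, 0.0115]
tcp_rot: [3.141, 0.0, 0.712]
force: [-0.4, -0.2, 0.6]
opening: 0.895
```

```bash
python3 d.py .607 .2102 .011 2.028
```

```text
t 19.75 p [0.607  0.2102 0.0115] rpy [3.1409e+00 3.0000e-04 7.1250e-01] F [-0.4 -0.2  0.6] op 0.895 q [ 0.28  0.71  1.39 -0.    1.04  1.14]
cm [ 0.   -0.    0.05] turn [ 4.0000e-04  7.0000e-04 -1.3155e+00]
```

Opening gives 57.4 mm, which matches the 57 mm cap. Turn on.

Call:
drive_tool --deltas '[[[0,0,0],[0,0,-1.315],0],[[0,0,0],[0,0,-1.315],0],[[0,0,0],[0,0,-1.315],0],[[0,0,0],[0,0,-1.315],0],[[0,0,0],[0,0,-1.315],0]]'

```text
t: 20.25
eef_pos: [0.607, 0.2102, 0.0114]
tcp_rot: [3.141, 0.001, 1.465]
force: [-0.1, 0.2, 0.2]
opening: 1.0
```

Call:
drive_tool --deltas '[[[0,0,0],[0,0,-0.565],0],[[0,0,0],[0,0,-0.565],0],[[0,0,0],[0,0,-0.565],0],[[0,0,0],[0,0,-0.565],0],[[0,0,0],[0,0,-0.565],100]]' --newtons 22

```text
t: 20.75
eef_pos: [0.607, 0.2102, 0.0114]
tcp_rot: [-3.141, 0.001, 2.031]
force: [0.2, -0.4, -0.1]
opening: 0.948
```

Call:
drive_tool --deltas '[[[0,0,0],[0,0,0],160],[[0,0,0],[0,0,0],160],[[0,0,0],[0,0,0],160],[[0,0,0],[0,0,0],160],[[0,0,0],[0,0,0],160]]'

```text
t: 21.25
eef_pos: [0.607, 0.2102, 0.0114]
tcp_rot: [-3.141, 0.001, 2.031]
force: [0.6, 0.1, 0.7]
opening: 0.591
```

```bash
python3 d.py .607 .2102 .011 2.028
```

```text
t 21.25 p [0.607  0.2102 0.0114] rpy [-3.1415e+00  7.0000e-04  2.0309e+00] F [0.6 0.1 0.7] op 0.591 q [ 0.28  0.71  1.39 -0.    1.04 -0.18]
cm [0.   0.   0.04] turn [-0.0001  0.0007  0.0029]
```

Call:
drive_tool --deltas '[[[0,0,-0.3],[0,0,0],160],[[0,0,-1],[0,0,0],160],[[0,0,-2.5],[0,0,0],160],[[0,0,-5],[0,0,0],160],[[0,0,-7],[0,0,0],160]]'

```text
t: 21.75
eef_pos: [0.6074, 0.2103, 0.084]
tcp_rot: [3.14, 0.001, 2.031]
force: [0.0, -0.8, -0.4]
opening: 0.586
```

```bash
python3 d.py .4405 -.1355 .15 2.028;python3 - <<'E'
from ov import *
cv2.imwrite("pics/side9.png",robot.snapshot('side')[:,:,::-1])
x,y,z=robot.observe()['eef_pos']
overlay('pics/side9.png','side',[(x,y,z-.0034,.0285),(x,y,z+.0106,.0285)],180,200,270,290,7,'pics/o16.png')
E
```

```text
t 21.75 p [0.6074 0.2103 0.084 ] rpy [3.1401e+00 1.1000e-03 2.0308e+00] F [ 0.  -0.8 -0.4] op 0.586 q [ 0.28  0.62  1.36 -0.    1.17 -0.18]
cm [-23.59 -30.29  -6.62] turn [0.0015 0.0011 0.0028]
```

View pics/o16.png

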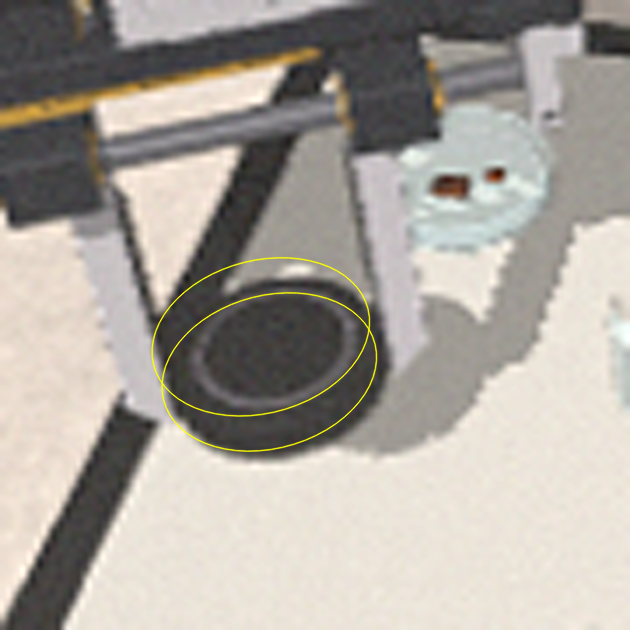

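The cap is held level, near where it was gripped. The arm is clear of the cup now, so I'll measure the tube's centre from above.

```bash
python3 - <<'E'
from ov import *
cv2.imwrite("pics/top9.png",robot.snapshot('top')[:,:,::-1])
L=(.4415,-.1347)
overlay('pics/top9.png','top',[(*L,.100,.0295),(*L,.106,.0185)],350,180,410,235,12,'pics/o17.png')
overlay('pics/side9.png','side',[(*L,.100,.0295),(*L,.106,.0185)],300,135,350,185,12,'pics/o18.png')
E
```

```text
(no output)
```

View pics/o17.png

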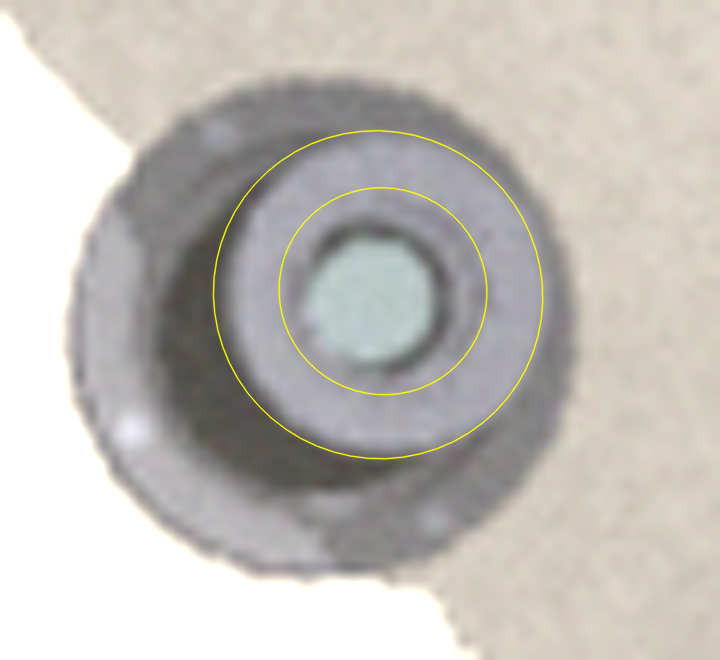

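View pics/o18.png

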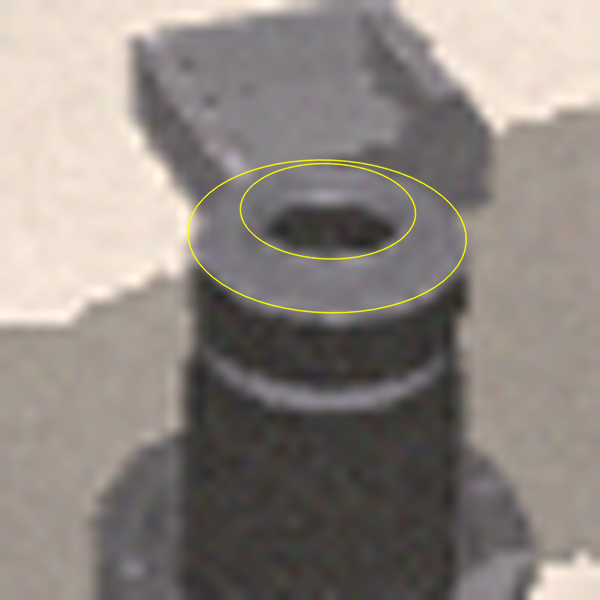

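The tube's centre is about (0.4416, −0.1353), combining the top view and the pose at release. Carry the cap there.

Call:
drive_tool --deltas '[[[-4,-5,-6],[0.001,0.001,0.003],160],[[-8,-10,-6.6],[0.001,0.001,0.003],160],[[-12,-15.5,-6.6],[0.001,0.001,0.003],160],[[-16,-20.5,-6.6],[0.001,0.001,0.003],160],[[-19,-25,-6.6],[0.001,0.001,0.003],160]]'

```text
t: 22.35
eef_pos: [0.5051, 0.0006, 0.1474]
tcp_rot: [3.136, 0.001, 2.028]
force: [0.7, -0.4, 0.1]
opening: 0.59
```

```bash
python3 d.py .4416 -.1353 .145 2.028
```

```text
t 22.35 p [0.5051 0.0006 0.1474] rpy [3.1364e+00 1.1000e-03 2.0281e+00] F [ 0.7 -0.4  0.1] op 0.59 q [-0.07  0.25  1.72  0.    1.16 -0.53]
cm [ -9.39 -11.7    0.19] turn [0.0052 0.0011 0.0001]
```

Call:
drive_tool --deltas '[[[-3.5,-4.3,0],[0.005,0.001,0],160],[[-7,-9,0],[0.005,0.001,0],160],[[-9,-11.2,0],[0.005,0.001,0],160],[[-9.3,-11.7,0],[0.005,0.001,0],160],[[-9.3,-11.7,0],[0.005,0.001,0],160]]'

```text
t: 22.85
eef_pos: [0.4407, -0.1352, 0.1469]
tcp_rot: [3.141, 0.0, 2.026]
force: [0.1, -0.4, -0.9]
opening: 0.591
```

Call:
drive_tool --deltas '[[[0,0,0],[0,0,0],160]]'

```text
t: 22.95
eef_pos: [0.441, -0.1345, 0.1468]
tcp_rot: [3.141, -0.0, 2.026]
force: [-1.0, -0.1, -0.6]
opening: 0.593
```

```bash
python3 d.py .4416 -.1353 .125 2.028
```

```text
t 22.95 p [ 0.441  -0.1345  0.1468] rpy [ 3.1413e+00 -2.0000e-04  2.0260e+00] F [-1.  -0.1 -0.6] op 0.593 q [-0.38  0.16  1.83  0.    1.14 -0.83]
cm [-0.1   0.01  2.18] turn [ 0.0003 -0.0002 -0.002 ]
```

Call:
drive_tool --deltas '[[[-0.1,0,0.8],[0,0,0],160],[[-0.1,0,1.6],[0,0,0],160],[[-0.1,0,2.1],[0,0,0],160],[[-0.1,0,2.3],[0,0,0],160],[[-0.1,0,2.3],[0,0,0],160]]'

```text
t: 23.45
eef_pos: [0.4414, -0.1351, 0.1234]
tcp_rot: [-3.141, -0.001, 2.026]
force: [1.2, 0.3, 0.3]
opening: 0.589
```

```bash
python3 d.py .4416 -.1353 .104 2.028;python3 - <<'E'
from ov import *
cv2.imwrite("pics/side10.png",robot.snapshot('side')[:,:,::-1])
L=(.4416,-.135)
overlay('pics/side10.png','side',[(*L,.1185,.0285),(*L,.1325,.0285)],295,115,360,185,10,'pics/o19.png')
E
```

```text
t 23.45 p [ 0.4414 -0.1351  0.1234] rpy [-3.1414e+00 -7.0000e-04  2.0263e+00] F [1.2 0.3 0.3] op 0.589 q [-0.38  0.2   1.86  0.    1.09 -0.83]
cm [-0.02  0.01  1.94] turn [-0.0001 -0.0007 -0.0017]
```

View pics/o19.png

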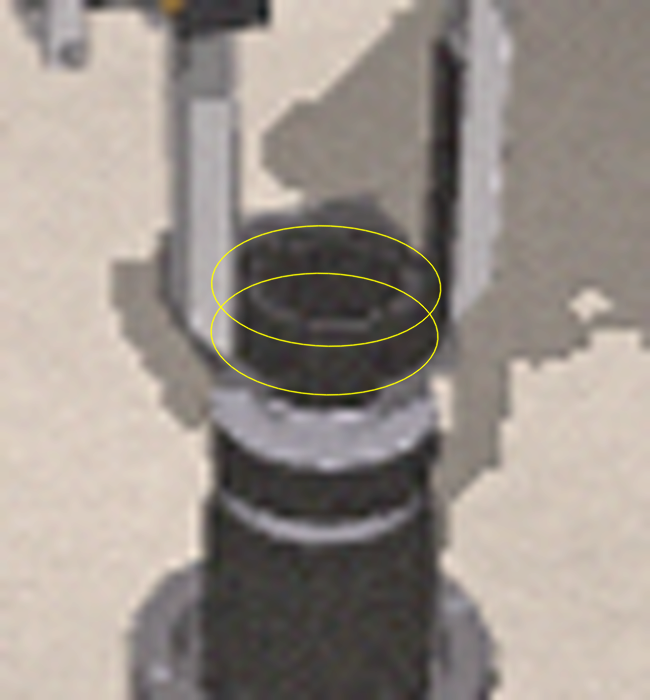

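The cap hangs level over the tube: column 330 against 325 for the tube, about 1 mm. Lower it.

Call:
drive_tool --deltas '[[[0,0,0.5],[0,0,0],160],[[0,0,0.9],[0,0,0],160],[[0,0,1.2],[0,0,0],160],[[0,0,1.3],[0,0,0],160]]'

```text
t: 23.9
eef_pos: [0.4413, -0.1352, 0.1103]
tcp_rot: [-3.141, -0.001, 2.026]
force: [-0.1, -0.1, -0.6]
opening: 0.59
```

Call:
drive_tool --deltas '[[[0,0,0.2],[0,0,0],160],[[0,0,0.3],[0,0,0],160],[[0,0,0.3],[0,0,0],160]]'

```text
t: 24.2
eef_pos: [0.4413, -0.1352, 0.1072]
tcp_rot: [-3.141, -0.001, 2.026]
force: [0.8, 0.3, -0.9]
opening: 0.591
```

```bash
python3 d.py .4416 -.1353 .104 2.028
```

```text
t 24.2 p [ 0.4413 -0.1352  0.1072] rpy [-3.1413e+00 -9.0000e-04  2.0261e+00] F [ 0.8  0.3 -0.9] op 0.591 q [-0.38  0.22  1.87  0.    1.05 -0.83]
cm [-0.02  0.02  0.32] turn [-0.0003 -0.0009 -0.0019]
```

No contact yet, so the neck has entered the recess.

Call:
drive_tool --deltas '[[[0,0,0.15],[0,0,0],160],[[0,0,0.25],[0,0,0],160],[[0,0,0.25],[0,0,0],160]]'

```text
t: 24.5
eef_pos: [0.4413, -0.1352, 0.1046]
tcp_rot: [-3.141, -0.001, 2.026]
force: [-0.1, -0.5, -0.8]
opening: 0.589
```

Call:
drive_tool --deltas '[[[0,0,0.1],[0,0,0],160],[[0,0,0.15],[0,0,0],160]]'

```text
t: 24.7
eef_pos: [0.4413, -0.1352, 0.1033]
tcp_rot: [-3.141, -0.001, 2.026]
force: [-2.6, 0.8, 7.7]
opening: 0.586
```

Contact at TCP 0.1033, which puts the cap's underside at 0.100 as it should be when seated. Release and rise.

Call:
drive_tool --deltas '[[[0,0,-0.05],[0,0,0],120],[[0,0,-0.05],[0,0,0],50],[[0,0,-0.05],[0,0,0],0],[[0,0,-0.05],[0,0,0],0],[[0,0,-0.5],[0,0,0],0]]'

```text
t: 25.2
eef_pos: [0.4411, -0.1351, 0.108]
tcp_rot: [-3.141, -0.001, 2.026]
force: [-0.1, 0.2, 0.2]
opening: 0.884
```

Call:
drive_tool --deltas '[[[0,0,-3],[0,0,0],0],[[0,0,-5.5],[0,0,0],0],[[3,3,-5.5],[0,0,0],0],[[7,7,-5.5],[0,0,0],0],[[11,10,-5.5],[0,0,0],0]]'

```text
t: 25.7
eef_pos: [0.4819, 0.0026, 0.1637]
tcp_rot: [3.142, -0.001, 2.025]
force: [0.1, -0.9, -0.1]
opening: 1.002
```

```bash
python3 d.py .4352 .2048 .11 2.03; python3 - <<'E'
from ov import *
for n in("side","top"): cv2.imwrite(f"pics/{n}11.png",robot.snapshot(n)[:,:,::-1])
L=(.4416,-.135)
overlay('pics/side11.png','side',[(*L,.100,.0285),(*L,.114,.0285)],295,115,360,185,10,'pics/o20.png')
overlay('pics/top11.png','top',[(*L,.114,.0285)],350,180,410,235,10,'pics/o21.png')
E
```

```text
t 25.7 p [0.4819 0.0026 0.1637] rpy [ 3.1416e+00 -9.0000e-04  2.0247e+00] F [ 0.1 -0.9 -0.1] op 1.002 q [-0.07  0.19  1.76  0.    1.19 -0.53]
cm [20.22  4.67  5.39] turn [ 0.     -0.0009 -0.0053]
```

View pics/o20.png

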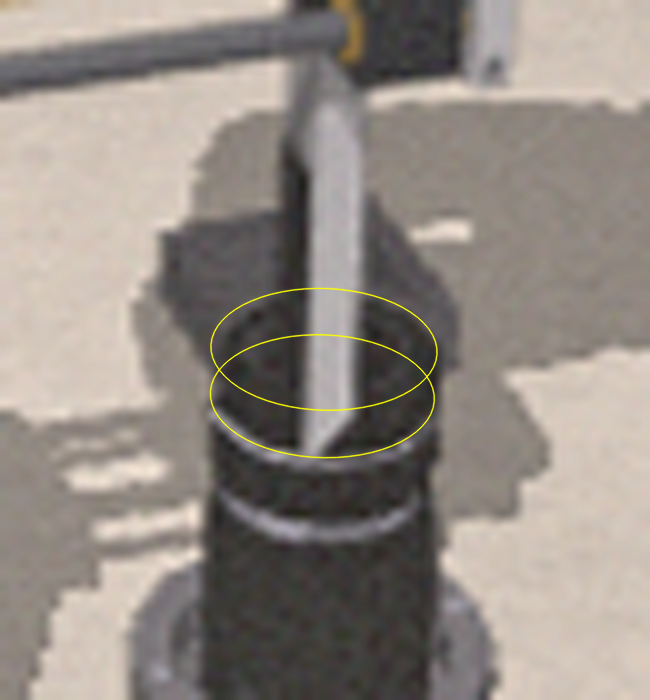

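View pics/o21.png

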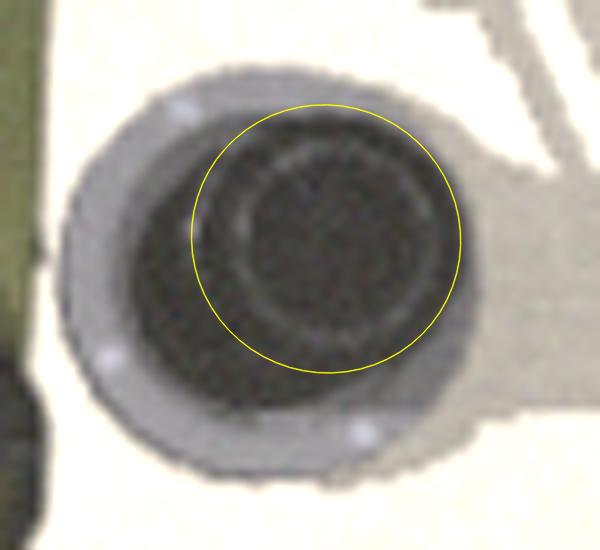

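The cap sits level on the tube. Its rim lies on the seated circle in the side view, and it is centred within about 1.5 mm in the top view. Next, the short lens.

Call:
drive_tool --deltas '[[[20.2,4.7,2],[0,0,0],0],[[20.2,4.7,3],[0,0,0],0],[[20.2,4.7,4],[0,0,0],0],[[20.2,4.7,5],[0,0,0],0],[[20.2,4.7,5.4],[0,0,0],0]]'

```text
t: 26.3
eef_pos: [0.4329, 0.21, 0.109]
tcp_rot: [-3.141, -0.002, 2.033]
force: [-0.1, -0.4, 0.0]
opening: 1.004
```

Call:
drive_tool --deltas '[[[0,0,0],[0,0,0],0],[[0,0,0],[0,0,0],0]]'

```text
t: 26.5
eef_pos: [0.433, 0.2095, 0.1093]
tcp_rot: [-3.141, -0.002, 2.034]
force: [0.0, 0.2, -0.7]
opening: 1.0
```

```bash
python3 d.py .4352 .2048 .03 2.03
```

```text
t 26.5 p [0.433  0.2095 0.1093] rpy [-3.1407e+00 -2.0000e-03  2.0340e+00] F [ 0.   0.2 -0.7] op 1.0 q [ 0.37  0.26  1.82  0.    1.07 -0.09]
cm [-0.54 -0.01  7.93] turn [-0.0009 -0.002   0.004 ]
```

Call:
drive_tool --deltas '[[[-0.54,0,2],[-0.001,-0.002,0],0],[[-0.54,0,5],[-0.001,-0.002,0],0],[[-0.54,0,7],[-0.001,-0.002,0],0],[[-0.54,0,7.9],[-0.001,-0.002,0],0],[[-0.54,0,7.9],[-0.001,-0.002,0],0]]'

```text
t: 27.0
eef_pos: [0.4356, 0.2038, 0.0302]
tcp_rot: [-3.141, -0.0, 2.033]
force: [0.5, -0.6, 1.1]
opening: 0.995
```

Call:
drive_tool --deltas '[[[0,0,0],[0,0,0],100],[[0,0,0],[0,0,0],180],[[0,0,0],[0,0,0],180],[[0,0,0],[0,0,0],180],[[0,0,0],[0,0,0],180]]' --newtons 5

```text
t: 27.5
eef_pos: [0.4357, 0.2039, 0.0305]
tcp_rot: [-3.141, 0.0, 2.033]
force: [-0.3, -0.1, -1.3]
opening: 0.61
```

Call:
drive_tool --deltas '[[[0,0,0],[0,0,0],180],[[0,0,0],[0,0,0],180]]'

```text
t: 27.7
eef_pos: [0.4358, 0.204, 0.0306]
tcp_rot: [3.142, 0.0, 2.033]
force: [0.7, -0.2, 1.7]
opening: 0.465
```

Call:
drive_tool --deltas '[[[0,0,0],[0,0,0],180],[[0,0,0],[0,0,0],80],[[0,0,0],[0,0,0],0],[[0,0,0],[0,0,0.1],0],[[0,0,0],[0,0,0.25],0]]'

```text
t: 28.2
eef_pos: [0.4357, 0.204, 0.0305]
tcp_rot: [-3.141, 0.0, 1.779]
force: [-0.4, 0.1, 0.4]
opening: 0.772
```

Call:
drive_tool --deltas '[[[0,0,0],[0,0,1.32],0],[[0,0,0],[0,0,1.32],0],[[0,0,0],[0,0,1.32],0],[[0,0,0],[0,0,1.32],0],[[0,0,0],[0,0,1.32],0]]'

```text
t: 28.7
eef_pos: [0.4357, 0.204, 0.0305]
tcp_rot: [-3.142, 0.0, 1.027]
force: [0.2, 1.2, 0.8]
opening: 1.003
```

Call:
drive_tool --deltas '[[[0,0,0],[0,0,0.57],0],[[0,0,0],[0,0,0.57],0],[[0,0,0],[0,0,0.57],0],[[0,0,0],[0,0,0.57],0],[[0,0,0],[0,0,0.57],80]]' --newtons 22

```text
t: 29.2
eef_pos: [0.4357, 0.204, 0.0305]
tcp_rot: [3.142, 0.0, 0.455]
force: [-0.3, 0.3, 0.4]
opening: 0.948
```

Call:
drive_tool --deltas '[[[0,0,0],[0,0,0],180],[[0,0,0],[0,0,0],180],[[0,0,0],[0,0,0],180],[[0,0,0],[0,0,0],180],[[0,0,0],[0,0,0],180]]'

```text
t: 29.7
eef_pos: [0.4357, 0.204, 0.0305]
tcp_rot: [3.142, 0.0, 0.455]
force: [0.1, 0.9, -1.0]
opening: 0.524
```

Call:
drive_tool --deltas '[[[0,0,0],[0,0,0],180],[[0,0,0],[0,0,0],180],[[0,0,-0.3],[0,0,0],180],[[0,0,-1.5],[0,0,0],180],[[0,0,-4],[0,0,0],180]]'

```text
t: 30.2
eef_pos: [0.4348, 0.2036, 0.0704]
tcp_rot: [-3.141, 0.003, 0.455]
force: [0.5, -0.4, -1.3]
opening: 0.463
```

```bash
python3 d.py .618 -.2085 .14 .456; python3 - <<'E'
from ov import *
for n in("side",): cv2.imwrite(f"pics/{n}12.png",robot.snapshot(n)[:,:,::-1])
crop('pics/side12.png','pics/s12c.png',260,190,380,320,5)
E
```

```text
t 30.2 p [0.4348 0.2036 0.0704] rpy [-3.1414  0.0032  0.4553] F [ 0.5 -0.4 -1.3] op 0.463 q [ 0.36  0.31  1.85 -0.    0.98  1.48]
cm [-1.69 45.07 -6.97] turn [-0.0002  0.0032 -0.0007]
```

View pics/s12c.png

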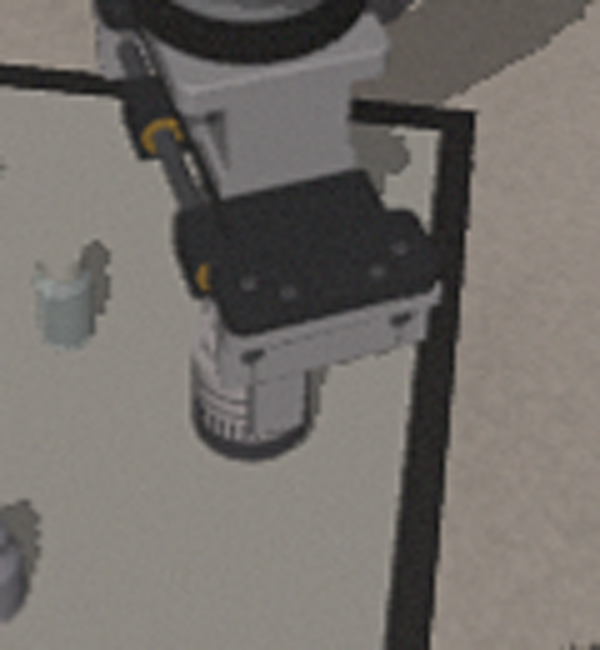

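The short lens is held upright (−1.3 N, which fits 0.16 kg). Carry it to the small cup.

Call:
drive_tool --deltas '[[[0,3,-4],[0,0.003,0],180],[[-0.5,8,-7],[0,0.003,0],180],[[-1,13,-7],[0,0.003,0],180],[[-1.2,18,-7],[0,0.003,0],180],[[-1.4,23,-7],[0,0.003,0],180]]'

```text
t: 30.75
eef_pos: [0.5216, -0.0005, 0.1463]
tcp_rot: [3.14, -0.008, 0.456]
force: [0.7, 0.7, -1.8]
opening: 0.463
```

```bash
python3 d.py .618 -.2085 .14 .456
```

```text
t 30.75 p [ 5.216e-01 -5.000e-04  1.463e-01] rpy [ 3.1403 -0.0081  0.4557] F [ 0.7  0.7 -1.8] op 0.463 q [-0.07  0.29  1.68  0.    1.17  1.04]
cm [-0.51 22.92  0.66] turn [ 0.0013 -0.0081 -0.0003]
```

Call:
drive_tool --deltas '[[[-0.2,5,0],[0,-0.008,0],180],[[-0.4,10,0],[0,-0.008,0],180],[[-0.5,15,0],[0,-0.008,0],180],[[-0.5,20,0],[0,-0.008,0],180],[[-0.5,22.5,0],[0,-0.008,0],180]]'

```text
t: 31.25
eef_pos: [0.6167, -0.2082, 0.1467]
tcp_rot: [3.14, -0.0, 0.453]
force: [-1.2, 0.8, -2.2]
opening: 0.462
```

Call:
drive_tool --deltas '[[[0,0,0],[0,0,0],180],[[0,0,0],[0,0,0],180]]'

```text
t: 31.45
eef_pos: [0.6164, -0.2085, 0.1466]
tcp_rot: [3.14, 0.0, 0.453]
force: [-0.7, 0.5, -1.7]
opening: 0.464
```

```bash
python3 d.py .618 -.2085 .058 .456
```

```text
t 31.45 p [ 0.6164 -0.2085  0.1466] rpy [3.1401e+00 2.0000e-04 4.5250e-01] F [-0.7  0.5 -1.7] op 0.464 q [-0.38  0.57  1.27 -0.    1.3   0.74]
cm [0.15 0.06 8.86] turn [ 0.0015  0.0002 -0.0035]
```

Call:
drive_tool --deltas '[[[0.15,0.06,3],[0.001,0,0],180],[[0.15,0.06,6],[0.001,0,0],180],[[0.15,0.06,8],[0.001,0,0],180],[[0.15,0.06,8.8],[0.001,0,0],180],[[0.15,0.06,8.8],[0.001,0,0],180]]'

```text
t: 31.95
eef_pos: [0.6177, -0.2074, 0.0584]
tcp_rot: [-3.141, 0.001, 0.454]
force: [0.4, -0.1, -1.4]
opening: 0.464
```

```bash
python3 d.py .618 -.2085 .030 .456; python3 - <<'E'
from ov import *
for n in("side","top"): cv2.imwrite(f"pics/{n}13.png",robot.snapshot(n)[:,:,::-1])
M=(.618,-.2085)
overlay('pics/side13.png','side',[(*M,.024,.039),(*M,.024,.0275),(*M,.036,.023)],235,110,305,185,8,'pics/o22.png')
overlay('pics/top13.png','top',[(*M,.024,.039),(*M,.024,.0275)],380,100,440,160,8,'pics/o23.png')
E
```

```text
t 31.95 p [ 0.6177 -0.2074  0.0584] rpy [-3.1412e+00  9.0000e-04  4.5360e-01] F [ 0.4 -0.1 -1.4] op 0.464 q [-0.38  0.67  1.34 -0.    1.14  0.74]
cm [-0.02  0.11  2.84] turn [-0.0004  0.0009 -0.0024]
```

View pics/o22.png

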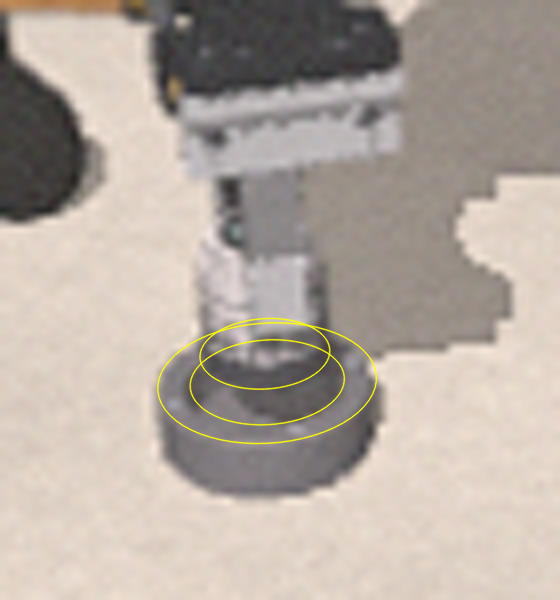

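View pics/o23.png

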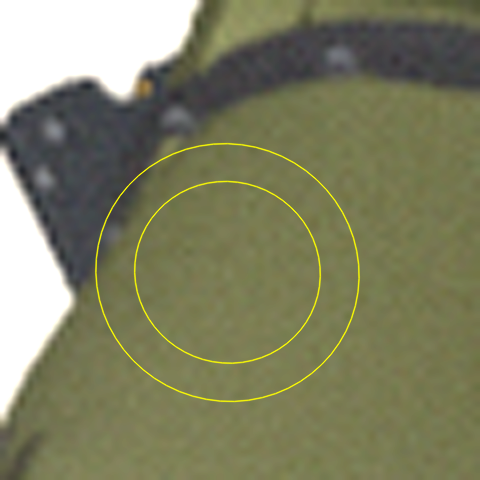

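The side view shows the short lens centred over the well: drawn 200–329, seen 201–326. Lower it.

Call:
drive_tool --deltas '[[[0,0.1,0.8],[0,0,0],180],[[0,0.1,1.6],[0,0,0],180],[[0,0.1,2.3],[0,0,0],180],[[0,0.1,2.7],[0,0,0],180],[[0,0.1,2.7],[0,0,0],180]]'

```text
t: 32.55
eef_pos: [0.6187, -0.209, 0.0322]
tcp_rot: [3.141, -0.0, 0.453]
force: [0.1, -0.0, -1.6]
opening: 0.464
```

```bash
python3 d.py .618 -.2085 .0285 .456
```

```text
t 32.55 p [ 0.6187 -0.209   0.0322] rpy [ 3.1408e+00 -1.0000e-04  4.5310e-01] F [ 0.1 -0.  -1.6] op 0.464 q [-0.38  0.7   1.35 -0.    1.09  0.74]
cm [-0.04 -0.07  0.37] turn [ 0.0008 -0.0001 -0.0029]
```

Call:
drive_tool --deltas '[[[0,0,0.2],[0,0,0],180],[[0,0,0.35],[0,0,0],180],[[0,0,0.4],[0,0,0],180]]'

```text
t: 32.85
eef_pos: [0.6188, -0.209, 0.0285]
tcp_rot: [3.141, -0.0, 0.453]
force: [-3.2, 0.6, 4.9]
opening: 0.466
```

Call:
drive_tool --deltas '[[[0,0,0.1],[0,0,0],180],[[0,0,0.1],[0,0,0],180]]'

```text
t: 33.05
eef_pos: [0.6188, -0.209, 0.0285]
tcp_rot: [3.14, -0.0, 0.453]
force: [-5.1, 2.0, 7.6]
opening: 0.462
```

It touched at exactly the floor height. Release and go to the loupe.

Call:
drive_tool --deltas '[[[0,0,-0.05],[0,0,0],150],[[0,0,-0.05],[0,0,0],80],[[0,0,-0.05],[0,0,0],0],[[0,0,-0.05],[0,0,0],0],[[0,0,-0.05],[0,0,0],0]]'

```text
t: 33.55
eef_pos: [0.6189, -0.209, 0.029]
tcp_rot: [3.14, -0.0, 0.453]
force: [0.2, -0.6, -0.4]
opening: 0.768
```

Call:
drive_tool --deltas '[[[0,0,-3],[0,0,0],0],[[0,0,-7],[0,0,0],0],[[0,-3,-10],[0,0,0],0],[[0,-7,-11],[0,0,0],0],[[0,-12,-11],[0,0,0],0]]'

```text
t: 34.05
eef_pos: [0.5664, -0.1008, 0.1406]
tcp_rot: [3.138, -0.003, 0.452]
force: [-0.2, 1.4, -0.7]
opening: 0.999
```

```bash
python3 d.py .5918 .3348 .13 0.31 .5918 .3348 .13 1.88
```

```text
t 34.05 p [ 0.5664 -0.1008  0.1406] rpy [ 3.1382 -0.0032  0.4516] F [-0.2  1.4 -0.7] op 0.999 q [-0.24  0.41  1.53 -0.    1.2   0.88]
cm [ 21.29 -38.09   1.  ] turn [ 0.0032 -0.0034  0.1416]
cm [ 21.29 -38.09   1.  ] turn [ 5.0000e-03 -2.0000e-04 -1.4284e+00]
```

```bash
python3 - <<'E'
from ov import *
for n in("side","top"): cv2.imwrite(f"pics/{n}14.png",robot.snapshot(n)[:,:,::-1])
M=(.6188,-.209);C=(.5925,.3345)
overlay('pics/side14.png','side',[(*M,.024,.0275),(*M,.058,.018)],235,120,305,180,10,'pics/o24.png')
overlay('pics/top14.png','top',[(*C,.042,.0225,.30),(*C,.058,.019)],155,115,205,160,14,'pics/o25.png')
overlay('pics/top14.png','top',[(*M,.024,.0275),(*M,.058,.018)],380,100,440,160,10,'pics/o26.png')
E
```

```text
(no output)
```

View pics/o24.png

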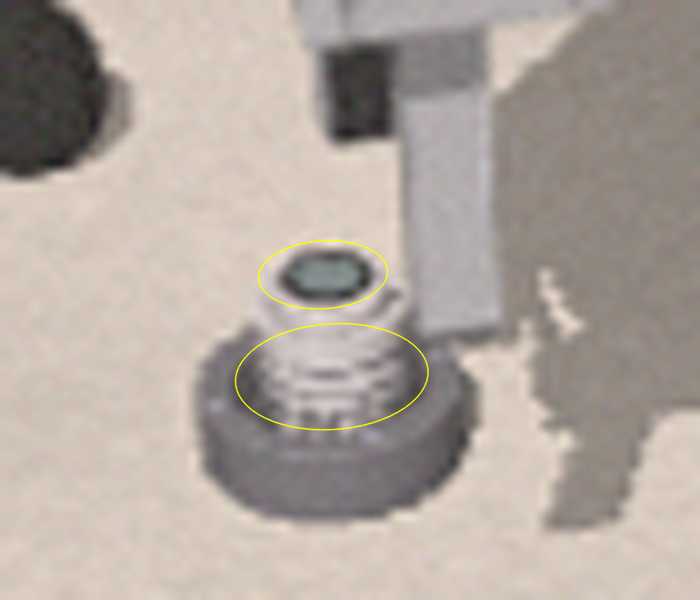

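View pics/o25.png

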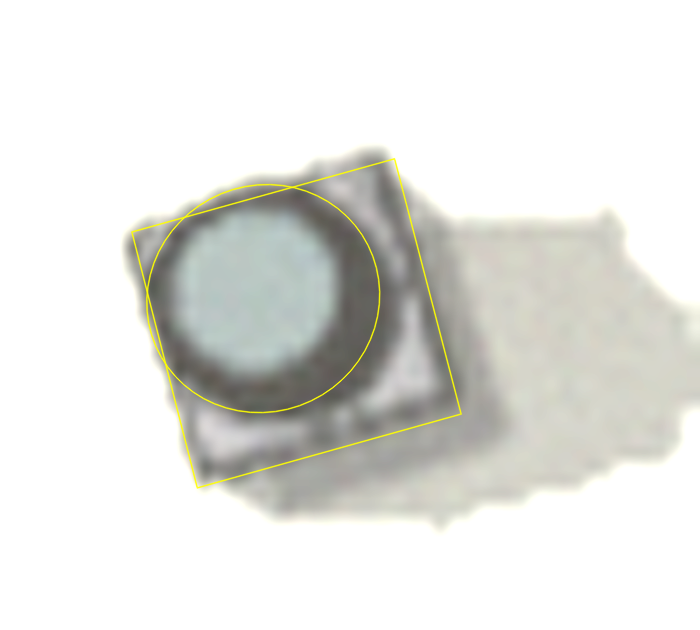

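View pics/o26.png

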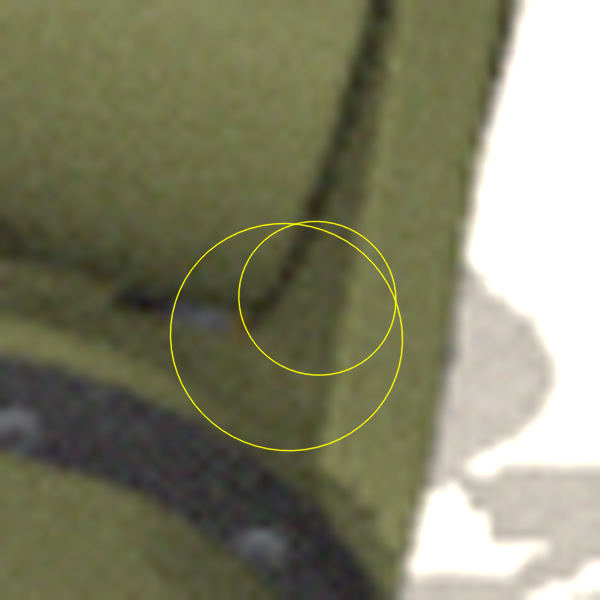

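The side view shows the short lens upright in its cup, with its glass on the predicted circle. The top view puts the loupe at about (0.593, 0.335), turned about 0.32 rad.

```bash
python3 d.py .5928 .335 .13 0.32
```

```text
t 34.15 p [ 0.5645 -0.0972  0.1393] rpy [ 3.1412e+00 -5.0000e-04  4.5630e-01] F [ 0.5 -0.2 -0.3] op 1.001 q [-0.23  0.41  1.53 -0.    1.2   0.88]
cm [ 21.58 -37.55   0.93] turn [ 0.0004 -0.0005  0.1363]
```

Call:
drive_tool --deltas '[[[3,-5,0],[0,0,0.05],0],[[6,-10,0],[0,0,0.136],0],[[9,-15,0],[0,0,0.136],0],[[12,-20,0],[0,0,0.136],0],[[15,-25,0],[0,0,0.136],0]]'

```text
t: 34.65
eef_pos: [0.5855, 0.1499, 0.1394]
tcp_rot: [3.141, -0.001, 0.32]
force: [1.5, -0.5, -0.0]
opening: 0.996
```

```bash
python3 d.py .5928 .335 .13 0.32
```

```text
t 34.65 p [0.5855 0.1499 0.1394] rpy [ 3.1411e+00 -9.0000e-04  3.2000e-01] F [ 1.5 -0.5 -0. ] op 0.996 q [ 0.19  0.48  1.43 -0.    1.23  1.44]
cm [  6.52 -17.34   0.94] turn [ 0.0005 -0.0009  0.    ]
```

Call:
drive_tool --deltas '[[[6.5,-17.3,0.9],[0,0,0],0],[[6.5,-17.3,0.9],[0,0,0],0],[[6.5,-17.3,0.9],[0,0,0],0],[[6.5,-17.3,0.9],[0,0,0],0],[[6.5,-17.3,0.9],[0,0,0],0]]'

```text
t: 35.15
eef_pos: [0.5921, 0.3385, 0.1292]
tcp_rot: [3.141, -0.0, 0.324]
force: [-0.1, -1.1, -0.6]
opening: 0.999
```

Call:
drive_tool --deltas '[[[0,0,0],[0,0,0],0]]'

```text
t: 35.25
eef_pos: [0.5922, 0.3384, 0.1287]
tcp_rot: [3.141, 0.0, 0.325]
force: [0.3, -0.0, -0.2]
opening: 1.0
```

```bash
python3 d.py .5928 .335 .0295 0.32
```

```text
t 35.25 p [0.5922 0.3384 0.1287] rpy [3.1411e+00 2.0000e-04 3.2470e-01] F [ 0.3 -0.  -0.2] op 1.0 q [ 0.47  0.66  1.18 -0.    1.31  1.71]
cm [-0.05  0.34  9.92] turn [0.0005 0.0002 0.0047]
```

Call:
drive_tool --deltas '[[[-0.05,0.34,3],[0,0,0.005],0],[[-0.05,0.34,6],[0,0,0.005],0],[[-0.05,0.34,8.5],[0,0,0.005],0],[[-0.05,0.34,9.8],[0,0,0.005],0],[[-0.05,0.34,9.9],[0,0,0.005],0]]'

```text
t: 35.75
eef_pos: [0.5926, 0.3338, 0.0283]
tcp_rot: [3.141, 0.003, 0.319]
force: [-0.5, 1.3, 0.6]
opening: 0.999
```

```bash
python3 d.py .5928 .335 .0295 0.32
```

```text
t 35.75 p [0.5926 0.3338 0.0283] rpy [3.1407e+00 2.6000e-03 3.1870e-01] F [-0.5  1.3  0.6] op 0.999 q [ 0.46  0.76  1.25 -0.    1.13  1.71]
cm [ 0.06 -0.11 -0.12] turn [ 0.0009  0.0026 -0.0013]
```

Call:
drive_tool --deltas '[[[0.05,-0.1,-0.12],[0,0.002,0],60],[[0.05,-0.1,-0.12],[0,0.002,0],130],[[0.05,-0.1,-0.12],[0,0.002,0],180],[[0.05,-0.1,-0.12],[0,0.002,0],180],[[0.05,-0.1,-0.12],[0,0.002,0],180]]' --newtons 18

```text
t: 36.25
eef_pos: [0.5929, 0.3349, 0.0299]
tcp_rot: [3.141, 0.0, 0.319]
force: [-0.2, 0.7, -0.0]
opening: 0.612
```

Call:
drive_tool --deltas '[[[0,0,0],[0,0,0],180],[[0,0,0],[0,0,0],180],[[0,0,0],[0,0,0],180],[[0,0,0],[0,0,0],180],[[0,0,0],[0,0,0],180]]'

```text
t: 36.75
eef_pos: [0.593, 0.335, 0.0301]
tcp_rot: [3.141, -0.0, 0.319]
force: [0.8, 0.6, 1.6]
opening: 0.468
```

Call:
drive_tool --deltas '[[[0,0,-0.2],[0,0,0],180],[[0,0,-1],[0,0,0],180],[[0,0,-2.5],[0,0,0],180],[[0,0,-4.5],[0,0,0],180],[[0,0,-6],[0,0,0],180]]'

```text
t: 37.25
eef_pos: [0.5934, 0.3352, 0.0927]
tcp_rot: [3.141, -0.002, 0.319]
force: [-0.2, -0.0, -0.7]
opening: 0.466
```

```bash
python3 d.py .465 -.3225 .14 .45; python3 - <<'E'
from ov import *
cv2.imwrite("pics/side15.png",robot.snapshot('side')[:,:,::-1])
cv2.imwrite("pics/top15.png",robot.snapshot('top')[:,:,::-1])
x,y,z=robot.observe()['eef_pos']
overlay('pics/side15.png','side',[(x,y,z-.0215,.022,.32),(x,y,z+.0125,.0225,.32)],150,210,270,340,6,'pics/o27.png')
E
```

```text
t 37.25 p [0.5934 0.3352 0.0927] rpy [ 3.1411e+00 -2.2000e-03  3.1870e-01] F [-0.2 -0.  -0.7] op 0.466 q [ 0.46  0.69  1.21 -0.    1.24  1.71]
cm [-32.79  58.44  -4.78] turn [ 0.0006 -0.0021 -0.1313]
```

View pics/o27.png

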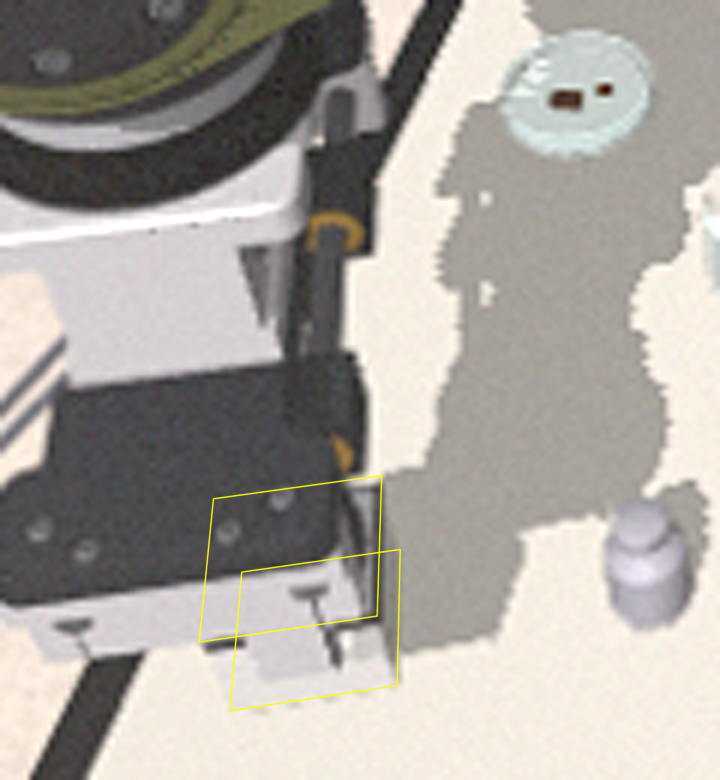

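The loupe is held level (opening 43.8 mm, −0.7 N). Carry it high past the stack to the tray.

Call:
drive_tool --deltas '[[[-2,4,-5],[0,-0.002,-0.03],180],[[-4.5,8.5,-7.5],[0,-0.002,-0.06],180],[[-7,13,-7.5],[0,-0.002,-0.1],180],[[-9.5,17.5,-7.5],[0,-0.002,-0.13],180],[[-12,22,-7.5],[0,-0.002,-0.13],180]]'

```text
t: 37.85
eef_pos: [0.5529, 0.1134, 0.1676]
tcp_rot: [3.141, -0.003, 0.45]
force: [0.8, 0.1, -0.6]
opening: 0.464
```

```bash
python3 d.py .465 -.3225 .165 .45
```

```text
t 37.85 p [0.5529 0.1134 0.1676] rpy [ 3.1409 -0.0032  0.4502] F [ 0.8  0.1 -0.6] op 0.464 q [0.14 0.36 1.53 0.   1.25 1.26]
cm [-26.88  35.42   0.2 ] turn [ 0.0007 -0.0032  0.0002]
```

Call:
drive_tool --deltas '[[[-3,4,0],[0,-0.003,0],180],[[-6,8,0],[0,-0.003,0],180],[[-9,12,0],[0,-0.003,0],180],[[-12,16,0],[0,-0.003,0],180],[[-15,20,0],[0,-0.003,0],180]]'

```text
t: 38.35
eef_pos: [0.5043, -0.1319, 0.167]
tcp_rot: [3.141, 0.0, 0.45]
force: [1.4, -0.2, -0.5]
opening: 0.465
```

```bash
python3 d.py .465 -.3225 .165 .45
```

```text
t 38.35 p [ 0.5043 -0.1319  0.167 ] rpy [3.141  0.     0.4503] F [ 1.4 -0.2 -0.5] op 0.465 q [-0.33  0.27  1.65 -0.    1.22  0.79]
cm [-11.83  15.45   0.21] turn [0.0005 0.     0.0003]
```

Call:
drive_tool --deltas '[[[-3,4,0],[0,0,0],180],[[-6,8,0],[0,0,0],180],[[-9,12,0],[0,0,0],180],[[-11,14.5,0],[0,0,0],180],[[-11.7,15.2,0],[0,0,0],180]]'

```text
t: 38.85
eef_pos: [0.4638, -0.3225, 0.1664]
tcp_rot: [3.142, 0.001, 0.447]
force: [0.1, 1.6, -0.2]
opening: 0.466
```

Call:
drive_tool --deltas '[[[0,0,0],[0,0,0],180],[[0,0,0],[0,0,0],180]]'

```text
t: 39.05
eef_pos: [0.4639, -0.3217, 0.1661]
tcp_rot: [-3.141, 0.001, 0.447]
force: [1.3, -0.3, -1.0]
opening: 0.47
```

```bash
python3 d.py .465 -.3225 .06 .45
```

```text
t 39.05 p [ 0.4639 -0.3217  0.1661] rpy [-3.1409e+00  8.0000e-04  4.4730e-01] F [ 1.3 -0.3 -1. ] op 0.47 q [-0.67  0.37  1.53 -0.    1.25  0.45]
cm [ 0.08  0.13 10.61] turn [-0.0007  0.0008 -0.0027]
```

Call:
drive_tool --deltas '[[[0.08,0.13,3],[0,0,0],180],[[0.08,0.13,6.5],[0,0,0],180],[[0.08,0.13,9],[0,0,0],180],[[0.08,0.13,10.3],[0,0,0],180],[[0.08,0.13,10.4],[0,0,0],180]]'

```text
t: 39.55
eef_pos: [0.465, -0.3211, 0.061]
tcp_rot: [-3.139, 0.002, 0.449]
force: [-0.1, -0.0, -1.0]
opening: 0.466
```

Call:
drive_tool --deltas '[[[0,0,0],[0,0,0],180]]'

```text
t: 39.65
eef_pos: [0.4657, -0.321, 0.0621]
tcp_rot: [-3.14, 0.001, 0.449]
force: [-0.5, -0.8, 0.8]
opening: 0.469
```

```bash
python3 d.py .465 -.3225 .035 .45; python3 - <<'E'
from ov import *
for n in("side","top"): cv2.imwrite(f"pics/{n}16.png",robot.snapshot(n)[:,:,::-1])
Q=(.465,-.3225)
x,y,z=robot.observe()['eef_pos']
it=[(*Q,.024,.036,.45),(*Q,.024,.027,.45),(x,y,z-.0221,.022,.45)]
overlay('pics/side16.png','side',it,290,85,360,165,8,'pics/o28.png')
overlay('pics/top16.png','top',it,425,165,495,235,8,'pics/o29.png')
E
```

```text
t 39.65 p [ 0.4657 -0.321   0.0621] rpy [-3.1401e+00  1.1000e-03  4.4930e-01] F [-0.5 -0.8  0.8] op 0.469 q [-0.67  0.49  1.61 -0.    1.04  0.45]
cm [-0.13  0.11  2.71] turn [-0.0015  0.0011 -0.0007]
```

View pics/o28.png

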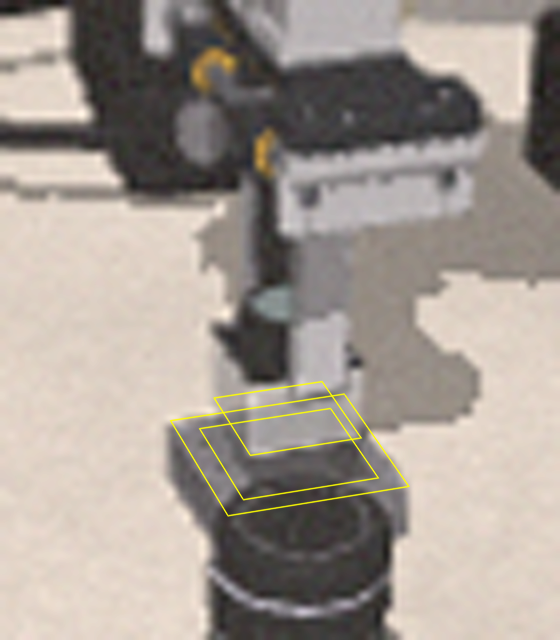

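View pics/o29.png

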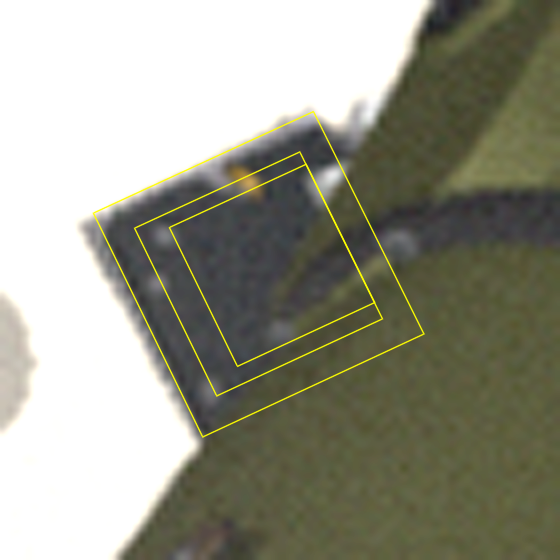

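The loupe's skirt lines up with the tray square in both views, within about 1–2 mm. Lower it.

Call:
drive_tool --deltas '[[[-0.13,0.11,0.7],[-0.001,0.001,0],180],[[-0.13,0.11,1.5],[-0.001,0.001,0],180],[[-0.13,0.11,2.2],[-0.001,0.001,0],180],[[-0.13,0.11,2.7],[-0.001,0.001,0],180],[[-0.13,0.11,2.9],[-0.001,0.001,0],180]]'

```text
t: 40.25
eef_pos: [0.4647, -0.3225, 0.0324]
tcp_rot: [-3.14, 0.0, 0.449]
force: [-0.0, 0.4, -0.7]
opening: 0.463
```

```bash
python3 d.py .465 -.3225 .028 .45
```

```text
t 40.25 p [ 0.4647 -0.3225  0.0324] rpy [-3.1405e+00  4.0000e-04  4.4910e-01] F [-0.   0.4 -0.7] op 0.463 q [-0.67  0.53  1.63  0.    0.98  0.45]
cm [0.03 0.01 0.44] turn [-0.0011  0.0004 -0.0009]
```

Call:
drive_tool --deltas '[[[0,0,0.15],[0,0,0],180],[[0,0,0.3],[0,0,0],180],[[0,0,0.4],[0,0,0],180]]'

```text
t: 40.55
eef_pos: [0.4648, -0.3225, 0.0285]
tcp_rot: [-3.141, 0.0, 0.449]
force: [0.6, 1.3, -0.5]
opening: 0.469
```

Call:
drive_tool --deltas '[[[0,0,0.1],[0,0,0],180],[[0,0,0.1],[0,0,0],180]]'

```text
t: 40.75
eef_pos: [0.4648, -0.3226, 0.0281]
tcp_rot: [-3.141, 0.0, 0.449]
force: [-3.7, 1.9, 7.5]
opening: 0.466
```

Contact at 0.028, the floor height. Release and withdraw straight up.

Call:
drive_tool --deltas '[[[0,0,-0.05],[0,0,0],150],[[0,0,-0.05],[0,0,0],80],[[0,0,-0.05],[0,0,0],0],[[0,0,-0.05],[0,0,0],0],[[0,0,-0.05],[0,0,0],0]]'

```text
t: 41.25
eef_pos: [0.4648, -0.3226, 0.0285]
tcp_rot: [-3.141, 0.0, 0.449]
force: [-0.9, 0.9, -1.2]
opening: 0.77
```

Call:
drive_tool --deltas '[[[0,0,-3],[0,0,0],0],[[0,0,-7],[0,0,0],0],[[0,0,-11],[0,0,0],0],[[0,0,-14],[0,0,0],0],[[-8,12,-14],[0,0,0],0]]'

```text
t: 41.75
eef_pos: [0.4604, -0.3706, 0.1739]
tcp_rot: [3.136, -0.003, 0.454]
force: [0.3, -0.6, 0.9]
opening: 0.995
```

```bash
python3 d.py .25 -.42 .2 .45
```

```text
t 41.75 p [ 0.4604 -0.3706  0.1739] rpy [ 3.1359e+00 -3.1000e-03  4.5380e-01] F [ 0.3 -0.6  0.9] op 0.995 q [-0.74  0.41  1.44  0.    1.28  0.38]
cm [-21.07  -4.77  -2.71] turn [ 0.0057 -0.0031  0.0037]
```

Call:
drive_tool --deltas '[[[-4,0,-2.5],[0,0,0],0],[[-8,0,-2.5],[0,0,0],0],[[-13,-2,-2.5],[0,0,0],0],[[-17,-4,-2.5],[0,0,0],0],[[-20,-4.7,-2.5],[0,0,0],0]]'

```text
t: 42.25
eef_pos: [0.2574, -0.4154, 0.198]
tcp_rot: [3.136, -0.003, 0.453]
force: [1.3, -0.2, -0.5]
opening: 1.0
```

Call:
drive_tool --deltas '[[[0,0,0],[0,0,0],0],[[0,0,0],[0,0,0],0]]'

```text
t: 42.45
eef_pos: [0.2571, -0.4156, 0.1983]
tcp_rot: [3.135, -0.003, 0.452]
force: [0.1, -0.1, 0.8]
opening: 0.998
```

```bash
python3 - <<'E'
from ov import *
for n in("side","top"): cv2.imwrite(f"pics/{n}17.png",robot.snapshot(n)[:,:,::-1])
Q=(.4648,-.3226);L=(.4416,-.1345);M=(.6188,-.209);a=.45
it=[(*L,.114,.0285),(*L,.100,.0285),(*L,.080,.0295),(*L,.024,.036),(*M,.058,.018),(*M,.024,.0275),(*Q,.024,.027,a),(*Q,.040,.0225,a),(*Q,.056,.019)]
overlay('pics/top17.png','top',it,350,105,490,235,5.6,'pics/o30.png')
overlay('pics/side17.png','side',it,235,90,365,210,6,'pics/o31.png')
E
```

```text
(no output)
```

View pics/o30.png

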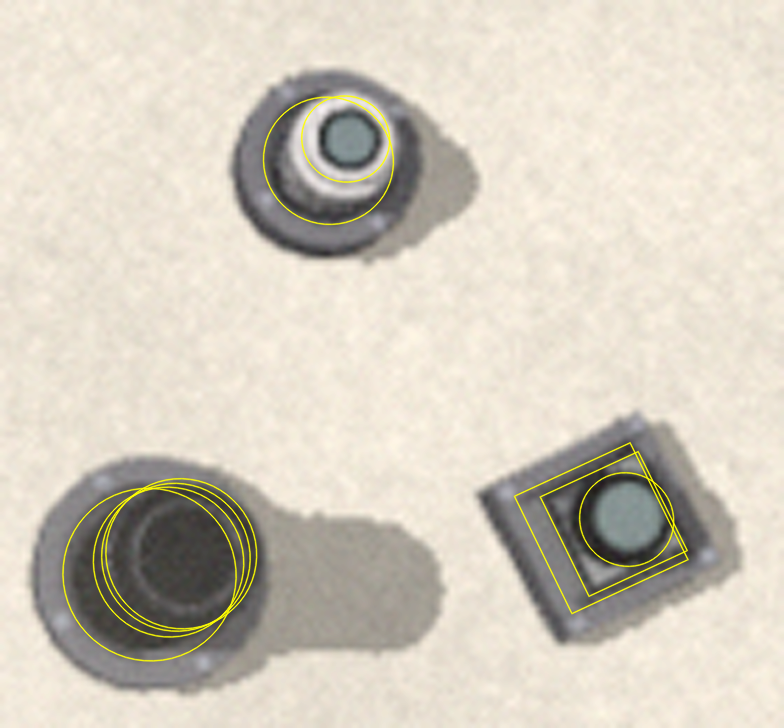

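View pics/o31.png

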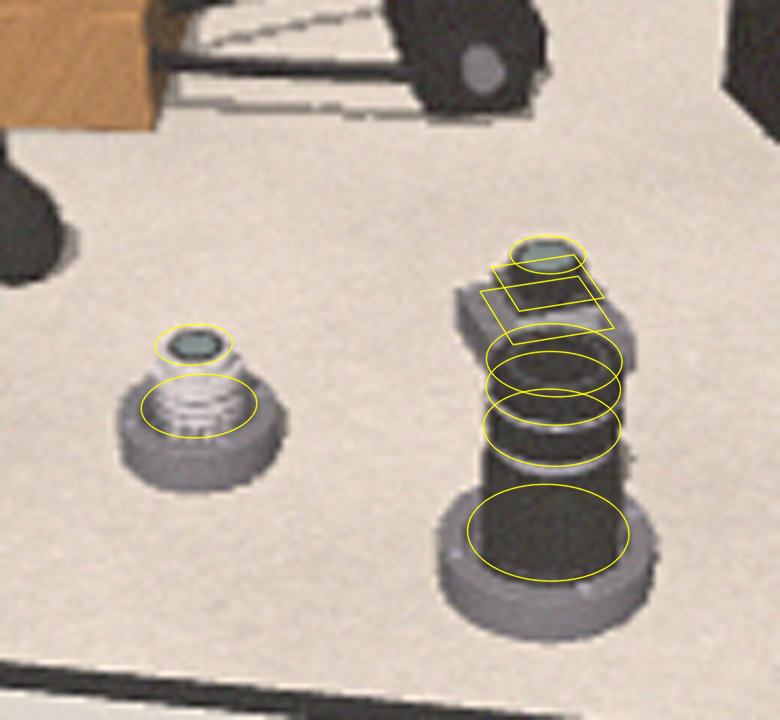

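View pics/side17.png

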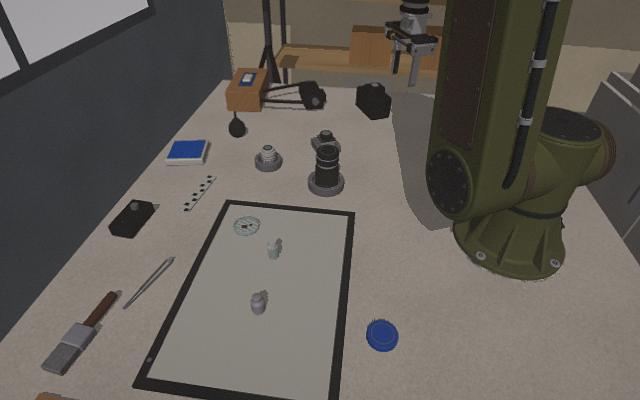

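The final pictures show all pieces upright in their holders, on the predicted outlines within about 2 mm. The stack is seated tube on shoulder and cap on tube, the vial (274,248) and dish (246,226) stand where they were, and the gripper is clear. Handing in.

```bash
python3 - <<'E'
from station import robot
print(robot.hand_in()); s=robot.observe(); print(s['t'],s['force'])
E
```

```text
the job is handed in; nothing more can be done
None
the job is handed in; nothing more can be done
```

The kit is put away and the job was handed in after about 43 s of the allowed 128 s. The hand-in reports no verdict.

**Placed:** the big lens is in the large cup, with the extension tube over its rear and the rear cap on the tube. The short lens is in the small cup and the loupe is flat in the square tray. Each piece was lowered until light contact, then released.

**Last checks:** all pieces stand upright, within about 2 mm of where their outlines should appear in both views. Contact came at the expected height for the big lens, the short lens, the loupe and the cap. The vial and dish look unmoved, the blue cap was left alone, and the gripper is clear.

**What went wrong or disagreed:**
- **Tube:** it slid about 5 mm in the fingers because I lifted before the grip was firm. It then caught on the spigot rim at about 20 N. I raised it, shifted it 1–2 mm, and it went home. The pictures then showed it level on the shoulder.
- **Cameras:** the two views disagreed with each other, and with the robot's own position, by about 1–4 mm. I corrected for that using the grasp positions.

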